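Rule a pencil line on a TLC plate under the viewing lamp

ROBOT

A 7-joint arm with a two-finger parallel gripper is mounted at the origin on a cart in front of the work surface, level with it; the furniture and walls round the work are solid. World frame = base frame: x ahead of the robot, y to its left, z up, the work surface at z = 0. Lengths are in m, angles in rad, forces in N, time in s.
With the tool pointing down it reaches from about 0.425 to 0.825 m from the base axis. Payload 3.6 kg.
Tool frame: the origin (TCP) lies between the finger pads; the fingertips stand 11 mm ahead of it and the grasp point (between the pads) lies 8 mm behind it (env.tip_reach is the z of the fingertips in the tool frame, in m); z points along the fingers, y is the line along which they close (so a half turn about z gives the same grasp; the last joint's range is limited). The gripper opens to 85 mm and grips with 20 to 120 N. Pads are 22 mm wide; open, the fingers measure 114 mm over their backs; the gripper's body (76 mm by 85 mm) begins 54 mm behind the grasp point. The pads swing forward as they close: fully open they stand 13 mm farther back than shut.
Start: joints at [-1.31, 0.615, -0.013, 1.423, 0.008, 1.103, -0.04], TCP at [0.184, 0.623, 0.242] pointing down, gripper open.
Joint ranges: [-3.12, 3.12], [-0.3, 2.06], [-1.34, 1.32], [0.26, 2.42], [-1.36, 4.5], [0.01, 1.98], [-2.84, 2.84]. Speed limits (rad/s): [2.79, 2.79, 3.14, 3.14, 3.14, 3.14, 3.14].

INTERFACE

Orientations are given as a unit quaternion [x, y, z, w].
In Python, from rig import sensors, viewer, env gives the robot as it stands.
- The arm moves only by the tool jog_arm, never from a script. Its argument "steps" is one flat list of numbers, 6 for each row, row after row: the shift along the tool's x, y, z each as a share of 50 mm, from -1 to 1, then the turn, a rotation vector about the tool's x, y, z each as a share of 8 degrees, from -1 to 1. A call has 1 to 5 rows; each row shifts and turns the commanded pose from where the row before left it, along the tool's axes as they then stand; what a row does not reach is not made up. A row lasts 1/10 s, in which the tool goes at most 50 mm and 8.59 degrees, less where a joint would pass 70% of its speed; a pose out of reach is approached as far as the arm can. A call with a number of a shift or a turn outside -1 to 1 is refused whole. A call with a gripper value outside its range is refused whole. "grip" is the opening, from 0 (shut) to 1 (fully open), set as the call begins (left out, the last holds). The fingers move at their own pace and stop on an object; the grip force is fixed at half the most. Time passes only in rows, so rows that do not move let the fingers close. It gives the time, the measured TCP pose, the force, the opening and the grip force at its end, in the units of the state.
- sensors.read_state(): the state, without advancing time (a new reading comes with each control period).
- viewer.snapshot(name): name is "scene" or "side" or "wrist"; returns the picture (384x512x3 uint8, red, green, blue); there is no depth.
- viewer.calibration(name): a dict with "mtx" (3x3 intrinsics, pixels), "R" (3x3) and "t" (3): a world point X has camera coordinates R X + t. Camera axes: x right, y down, z forward; pixel columns grow to the right and rows downward; lengths in m; the calibration is good to about 2 mm. A picture is of the moment at which its call begins: read the wrist's pose just before it. calibration takes no time and is no camera call; for the wrist camera it gives the pose at the moment of the call.
- env.hand_in(): hands the job in; it is judged then, once.
The state is a dict: "clock": time; "qpos": joint angles; "joint_velocities": joint speeds; "joint_efforts": joint torques, N m; "ee_pos": TCP position; "eef_rot": TCP orientation; "force": force on the tool from outside, world axes, zero at the start; "wrist_torque": the same for the moment, N m; "width": finger opening in m; "gripper_force": force on a finger pad.
Only numpy, scipy, OpenCV 4.12 (cv2) and the standard library are available. Lean on these libraries where they do the work, as an engineer would, in place of code of your own. Each camera call takes 0.05 s, during which the arm holds its last target. There are 200 camera calls.

TASK

Mark off the white plate just beyond its grey band, ready for scraping: slide the straightedge away from you by its knob until it is hard against its end stop; then take the pencil from its stand and rule one light, unbroken line on the plate along the near edge of the straightedge, from within a centimetre of the plate's left edge to within a centimetre of its right edge, leaning the pencil to get under the lamp, keeping the lead on both the plate and the straightedge, and going no faster than 3 cm a second. The coating is fragile: press lightly (a few newtons), never touch the plate with the gripper and do not knock the lamp. Leave the straightedge at its stop, put the pencil back upright in its stand, point down, and leave the other things on the bench alone.

Things in the scene. Friction and masses are not known exactly. Their poses are not given: they have to be found in the camera images.
- ruling_board: Grey ruling board fixed on the bench, 18 mm high; carries plate, guide rail (left), straightedge and lamp. Origin: on the bench; x away from the robot along the rail, y left, across the plate. The straightedge (28 by 178 by 4 mm, 0.8 mm clear of the plate) is clamped on its carriage at an angle that differs each time, up to 0.065 rad either way from the board's y; look or feel for its edge.
- plate: White coated glass plate, 100 (x) by 130 (y) by 3 mm, fixed on the board. Origin: centre of its underside; axes parallel to the board's; top at z = 3 mm, left edge at y = +65 mm, right edge at y = -65 mm. With the straightedge at its stop and square to the rail, its near edge would lie at x = +10 mm in this frame; as clamped, it is up to 3 mm off this at the plate's left edge, 11 mm at the right.
- carriage_knob (a point): Grip point of the black upright knob on the carriage, at the left of the plate: a round pillar 15 mm in diameter from 18 mm below this point to 12 mm above it, on the carriage's flat top (22 mm below this point).
- rule_pivot (a point): Pivot of the steel straightedge on the aluminium carriage, level with the plate's top; both slide together along the rail (2.5 N friction, staying where left), 25 to 60 mm to the end stop, where this point is at x = 0, y = 105 mm in the board's frame. The straightedge's near edge runs from this point to the right across the plate.
- pencil: Black clutch pencil, 139 mm long; barrel 12 mm in diameter from 27 to 126 mm, conical nose below, 9 mm push button above. Origin: point of the lead; z runs up the pencil. Starts upright in its stand. The lead is cushioned: it springs back along the pencil from about 1 N and is fully back after 2.5 mm at 3.5 N; beyond that it is rigid.
- pencil_tip (a point): Centre of the rounded point of the lead (radius 1.2 mm), 1.2 mm above the pencil's end; it moves with the sprung lead.
- pencil_stand: Aluminium block 46 by 46 by 65 mm on a dark 62 mm square foot, fixed on the bench. Origin: centre of its underside. One upright round bore, 14 mm in diameter, 55 mm deep, with a 3 mm chamfer at its mouth; its floor is 10 mm above the bench, and the pencil's point stands on it.
- stand_mouth (a point): Centre of the bore's mouth, on the top of the pencil stand.
- lamp: Black viewing lamp, a box 70 (x) by 125 (y) by 48 mm (71 mm with its handle), fixed on posts above the far part of the plate. Origin: centre of its underside, 95 mm above the plate's top; axes parallel to the board's. Its front face overhangs the straightedge's near edge by 4 to 26 mm, over the lamp's whole length: from 80 mm right to 45 mm left of the plate's middle.
- amber_bottle: Brown glass bottle with black cap, 51 mm in diameter, 100 mm high, loose, to be left alone. Origin: centre of its underside.
- beaker: Small glass beaker, 54 mm in diameter, 66 mm high, loose, to be left alone. Origin: centre of its underside.
- vial_2: Small screw-top vial, 22 mm in diameter, 49 mm high, loose, to be left alone. Origin: centre of its underside.
There are look-alikes about, which are no part of the job. Leave any blue look-alike of the pencil_stand alone.

How it is judged:
On the way, in this order (a step that is already met when the one before it is completed fails the run):
1. the straightedge has been slid to within 1.5 mm of its end stop (x of rule_pivot in the frame of ruling_board above -0.0015 m), for 0.2 s.
2. the lead touches the plate and the straightedge within 14 mm of the plate's left edge (straightedge still at its stop) (x of rule_pivot in the frame of ruling_board above -0.0015 m and contact force between pencil and plate above 0.2 N and contact force between pencil and ruling_board above 0.1 N and x of pencil_tip in the frame of plate between -0.004 and 0.0225 m and z of pencil_tip in the frame of plate below 0.007 m and y of pencil_tip in the frame of plate between 0.051 and 0.065 m).
3. the lead, on the plate and against the straightedge, passes 39 mm left of the plate's middle (straightedge still at its stop) (x of rule_pivot in the frame of ruling_board above -0.0015 m and contact force between pencil and plate above 0.2 N and contact force between pencil and ruling_board above 0.1 N and x of pencil_tip in the frame of plate between -0.004 and 0.0225 m and z of pencil_tip in the frame of plate below 0.007 m and y of pencil_tip in the frame of plate between 0.033 and 0.045 m).
4. the lead, on the plate and against the straightedge, passes 20 mm left of the plate's middle (straightedge still at its stop) (x of rule_pivot in the frame of ruling_board above -0.0015 m and contact force between pencil and plate above 0.2 N and contact force between pencil and ruling_board above 0.1 N and x of pencil_tip in the frame of plate between -0.004 and 0.0225 m and z of pencil_tip in the frame of plate below 0.007 m and y of pencil_tip in the frame of plate between 0.0135 and 0.0255 m).
5. the lead, on the plate and against the straightedge, passes the plate's middle (straightedge still at its stop) (x of rule_pivot in the frame of ruling_board above -0.0015 m and contact force between pencil and plate above 0.2 N and contact force between pencil and ruling_board above 0.1 N and x of pencil_tip in the frame of plate between -0.004 and 0.0225 m and z of pencil_tip in the frame of plate below 0.007 m and y of pencil_tip in the frame of plate between -0.006 and 0.006 m).
6. the lead, on the plate and against the straightedge, passes 20 mm right of the plate's middle (straightedge still at its stop) (x of rule_pivot in the frame of ruling_board above -0.0015 m and contact force between pencil and plate above 0.2 N and contact force between pencil and ruling_board above 0.1 N and x of pencil_tip in the frame of plate between -0.004 and 0.0225 m and z of pencil_tip in the frame of plate below 0.007 m and y of pencil_tip in the frame of plate between -0.0255 and -0.0135 m).
7. the lead, on the plate and against the straightedge, passes 39 mm right of the plate's middle (straightedge still at its stop) (x of rule_pivot in the frame of ruling_board above -0.0015 m and contact force between pencil and plate above 0.2 N and contact force between pencil and ruling_board above 0.1 N and x of pencil_tip in the frame of plate between -0.004 and 0.0225 m and z of pencil_tip in the frame of plate below 0.007 m and y of pencil_tip in the frame of plate between -0.045 and -0.033 m).
8. the lead, on the plate and against the straightedge, comes within 14 mm of the plate's right edge (straightedge still at its stop) (x of rule_pivot in the frame of ruling_board above -0.0015 m and contact force between pencil and plate above 0.2 N and contact force between pencil and ruling_board above 0.1 N and x of pencil_tip in the frame of plate between -0.004 and 0.0225 m and z of pencil_tip in the frame of plate below 0.007 m and y of pencil_tip in the frame of plate between -0.065 and -0.051 m).
At the end, for the whole second after the job is handed in: The straightedge is within 1.5 mm of its end stop; the pencil stands released and at rest in the bore of its stand, point down on the bore's floor (within 6 mm), within 0.1 rad of upright; bottle, beaker and vial are within 20 mm of where they stood (x of rule_pivot in the frame of ruling_board above -0.0015 m and horizontal distance between pencil and pencil_stand below 0.0045 m and height (world z) of pencil below 0.016 m and angle between pencil's own z axis and vertical below 0.1 rad and linear speed of pencil below 0.02 m/s and distance of each of amber_bottle, beaker, vial_2 from where it was at the start of the episode below 0.02 m); the robot touches nothing.
It fails at once if the pencil presses on the plate or on the straightedge with more than 10 N (contact force between pencil and plate above 10 N or contact force between pencil and ruling_board above 10 N).
It fails at once if the gripper or arm touches the plate, or the lamp is knocked (more than 4 N) (contact force between any of the arm, the fingers and plate above 0.5 N or contact force between anything else and lamp above 4 N).
It fails at once if the pencil is lifted off within the line: its point is 2 to 15 mm above the plate, over the middle 90 mm of the plate's width, from 2 mm before to 22 mm beyond its centre (z of pencil_tip in the frame of plate between 0.0062 and 0.0192 m and x of pencil_tip in the frame of plate between -0.002 and 0.022 m and y of pencil_tip in the frame of plate between -0.045 and 0.045 m).
It fails at once if the pencil goes faster than 45 mm/s with its lead on the plate, in the middle 90 mm of its width (contact force between pencil and plate above 0.5 N and linear speed of pencil above 0.045 m/s and y of pencil_tip in the frame of plate between -0.045 and 0.045 m).
It fails at once if the bottle, beaker or vial is pushed more than 20 mm or tipped (distance of any of amber_bottle, beaker, vial_2 from where it was at the start of the episode above 0.02 m or angle between any of amber_bottle, beaker, vial_2's own z axis and vertical above 0.3 rad).
It also fails if it takes over 72 s, if anything falls off the work surface, if the arm or the gripper's body presses on something with over 40 N, if the wrist force passes 120 N, or if a joint passes its speed limit or range.

## Working session

There is one attempt and no reset: what is moved stays moved. The work goes in short steps, Python scripts to look and compute and a tool call to move; the robot and the scene stay as the last step left them, time stands still between calls to the robot, and variables do not carry over. Pictures are saved under pics/ and viewed, at most 10 in all, crops included, and the job is handed in when it is done.

Besides the shell and the picture viewer there is one more tool, called after ">>>" as a command line: name --argument value ..., lists and objects as JSON in quotes. jog_arm: Moves the arm, as the interface text tells. Its arguments: {"type":"object","properties":{"steps":{"type":"array"},"grip":{"type":"number"}},"required":["steps"]}

```bash
ls; mkdir -p pics
cat > h.py <<'E'
import numpy as np, cv2
from rig import sensors, viewer, env
from scipy.spatial.transform import Rotation as Rn
def ray(c,uv):
    K,R,t=[np.array(c[k],float) for k in('mtx','R','t')]
    d=R.T@np.linalg.solve(K,[uv[0],uv[1],1.]); return -R.T@t,d
def onz(c,uv,z):
    o,d=ray(c,uv); return o+d*(z-o[2])/d[2]
def proj(c,X):
    p=np.array(c['mtx'])@(np.array(c['R'])@np.array(X)+np.array(c['t'])); return p[:2]/p[2]
def save(n,im): cv2.imwrite('pics/'+n,im[:,:,::-1])
def steps(dp_world,rot_target=None):
    s=sensors.read_state(); 
    Rt=Rn.from_quat(s['eef_rot']); 
    return Rt.inv().apply(dp_world)/0.05
E
python3 - <<'E'
from h import *
a=viewer.snapshot('scene');b=viewer.snapshot('side');w=viewer.snapshot('wrist')
np.savez('v0.npz',a=a,b=b,w=w)
save('a0.png',cv2.resize(a,(800,600)));save('b0.png',cv2.resize(b,(800,600)))
for n in('scene','side','wrist'):
    c=viewer.calibration(n);R=np.array(c['R']);print(n,np.round(c['mtx'],1).tolist(),np.round(-R.T@np.array(c['t']),3),np.round(R[2],2))
print(sensors.read_state(),env.tip_reach)
E
```

```text
pics
scene [[424.3, 0.0, 256.8], [0.0, 424.3, 192.7], [0.0, 0.0, 1.0]] [-0.237 -0.571  0.53 ] [ 0.74  0.54 -0.4 ]
side [[358.2, 0.0, 257.3], [0.0, 358.2, 195.4], [0.0, 0.0, 1.0]] [0.303 0.78  0.517] [ 0.26 -0.86 -0.44]
wrist [[268.0, 0.0, 256.4], [0.0, 268.0, 190.0], [0.0, 0.0, 1.0]] [0.119 0.642 0.372] [ 0.26 -0.08 -0.96]
{'clock': 0.15, 'qpos': array([-1.3095279 ,  0.61572233, -0.01262684,  1.42457418,  0.00808532,
        1.1033858 , -0.04042801]), 'joint_velocities': array([ 0.00068077, -0.00173929, -0.00129155, -0.00621494, -0.000529  ,
       -0.00080245, -0.00058658]), 'joint_efforts': array([ 6.11680953e-04, -4.69660771e+01,  2.59485617e-01, -1.71252072e+01,
        1.00014405e-02,  7.03445898e-03, -1.49315952e-05]), 'ee_pos': array([0.18429111, 0.62272347, 0.24137343]), 'eef_rot': array([ 1.43369344e-01,  9.89668728e-01, -1.00961769e-03, -1.45957499e-04]), 'force': array([0.62565129, 0.57501935, 0.28697917]), 'wrist_torque': array([-0.00262674,  0.05040351, -0.00067769]), 'gripper_force': 0.0, 'width': 0.08527442483646132} 0.011
```

View pics/a0.png

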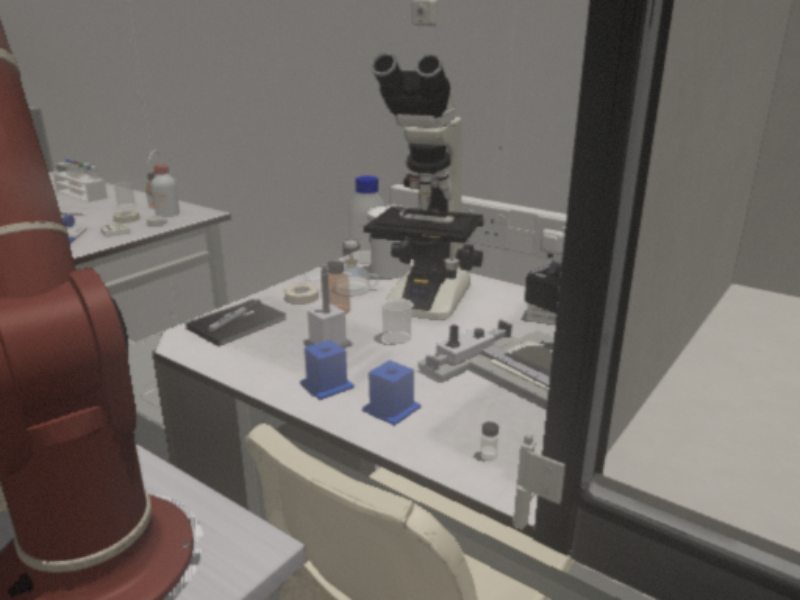

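View pics/b0.png

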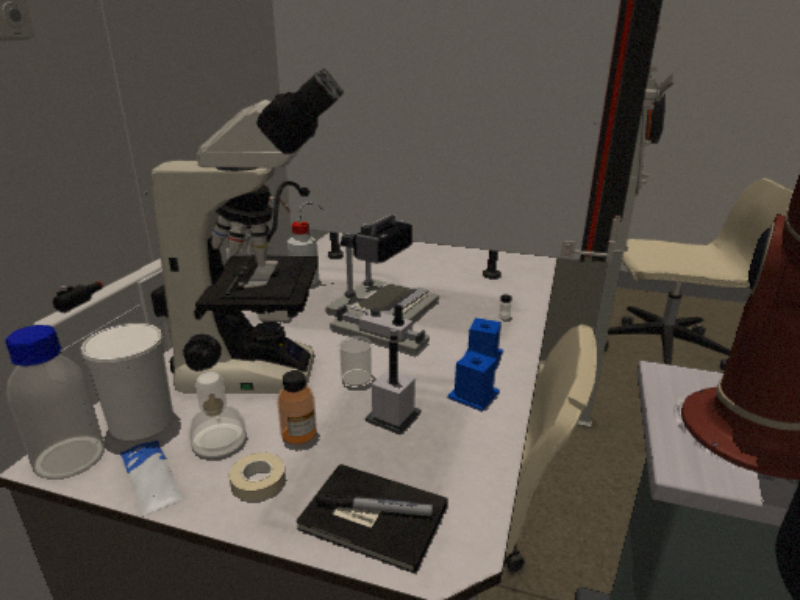

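The scene view is partly hidden by the door frame. In the side view the candidates for the pencil stand are the grey stand with the pencil at (393,400) and two blue look-alikes at (485,340) and (475,380). The board is at (380,310), the knob at (398,315), the lamp at (384,240), the vial at (505,308), the beaker at (356,362) and the bottle at (297,410). I choose the grey stand on the dark foot that holds the black pencil, and check it in one crop.

Run:
```python
from h import *
v=np.load('v0.npz');C=np.zeros((600,800,3),np.uint8)
C[:,:320]=cv2.resize(v['b'][130:280,205:285],(320,600),interpolation=cv2.INTER_CUBIC)
C[:300,320:]=cv2.resize(v['a'][165:270,190:358],(480,300),interpolation=cv2.INTER_CUBIC)
C[300:,320:720]=cv2.resize(v['w'],(400,300))
save('c0.png',C)
```

```text
(no output)
```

View pics/c0.png

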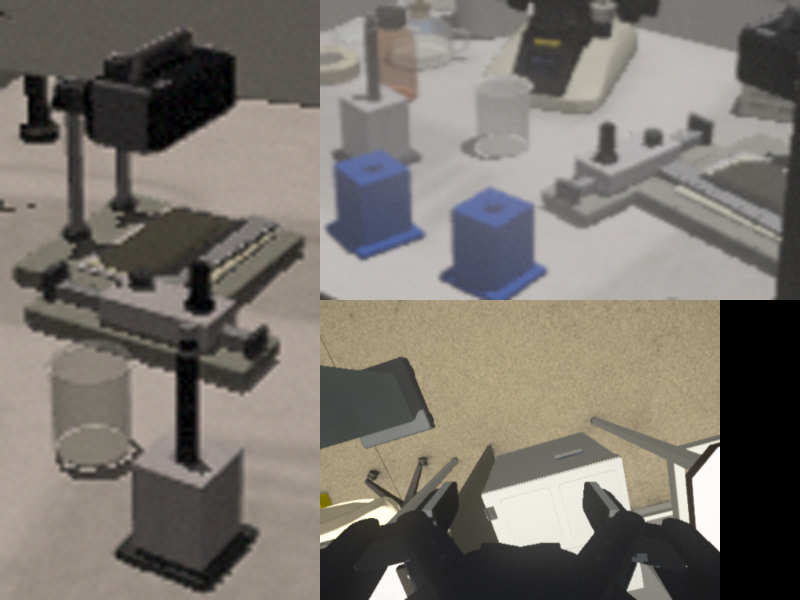

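The crop confirms it: the black pencil stands in the grey block on the dark foot, with its top at about native (252,213) in the side view and (208,171) in the scene view. The knob is at native (255,202) in the side view and (290,214) in the scene view.

```bash
cat >> h.py <<'E'
def tri(cs,uvs):
    A=[];b=[]
    for c,uv in zip(cs,uvs):
        o,d=ray(c,uv);d=d/np.linalg.norm(d);P=np.eye(3)-np.outer(d,d);A.append(P);b.append(P@o)
    return np.linalg.lstsq(np.vstack(A),np.hstack(b),rcond=None)[0]
E
python3 - <<'E'
from h import *
a=viewer.calibration('scene');b=viewer.calibration('side')
S=lambda x,y:(205+x/4,130+y/4)
A=lambda x,y:(190+(x-320)/2.857,165+y/2.857)
print('pencil top',tri([a,b],[A(372,18),S(187,334)]),'mouth',tri([a,b],[A(373,95),S(190,465)]))
print('knobtop',tri([a,b],[A(607,125),S(202,265)]),'base',tri([a,b],[A(607,158),S(202,308)]))
print('side mouth z.065',onz(b,S(190,465),.065),'ptop',onz(b,S(187,334),.149))
for n,p,z in[('lampFL',(150,150),.116),('lampFR',(237,95),.116),('lampBL',(92,140),.116),('boardNL',(240,380),.018),('boardNR',(303,232),.018),('railfar',(30,310),.018),('rule R',(278,222),.025),('rule L',(185,285),.025)]: print(n,onz(b,S(*p),z).round(3))
for n,p in [('bottle',(298,440)),('beaker',(356,378)),('vial',(505,317)),('blue1',(485,323)),('blue2',(478,358))]:
    print(n,onz(b,(p[0]/1.5625,p[1]/1.5625),.065 if 'blue' in n else 0).round(3))
E
```

```text
pencil top [0.51314597 0.13173605 0.14212117] mouth [0.51136326 0.13601503 0.06319665]
knobtop [ 0.57161689 -0.08305693  0.07445567] base [ 0.57204169 -0.08332272  0.04128724]
side mouth z.065 [0.50688165 0.14314334 0.065     ] ptop [0.50842351 0.14491471 0.149     ]
lampFL [ 0.643 -0.177  0.116]
lampFR [ 0.615 -0.319  0.116]
lampBL [ 0.692 -0.183  0.116]
boardNL [ 0.527 -0.031  0.018]
boardNR [ 0.544 -0.278  0.018]
railfar [ 0.703 -0.079  0.018]
rule R [ 0.565 -0.275  0.025]
rule L [ 0.603 -0.141  0.025]
bottle [0.623 0.225 0.   ]
beaker [0.603 0.053 0.   ]
vial [ 0.398 -0.249  0.   ]
blue1 [ 0.416 -0.086  0.065]
blue2 [0.407 0.033 0.065]
```

>>> jog_arm --steps '[-0.66,-0.67,-0.09,0,0,0,-0.66,-0.67,-0.09,0,0,0,-0.66,-0.67,-0.09,0,0,0,-0.66,-0.67,-0.09,0,0,0,-0.66,-0.67,-0.09,0,0,0]' --grip 1

```text
clock: 0.65
ee_pos: [0.2957, 0.4139, 0.2648]
eef_rot: [0.143, 0.99, -0.0, -0.0]
force: [0.4, 0.7, 0.6]
width: 0.0853
gripper_force: 0.0
```

>>> jog_arm --steps '[-0.66,-0.67,-0.09,0,0,0,-0.66,-0.67,-0.09,0,0,0,-0.66,-0.67,-0.09,0,0,0,-0.66,-0.67,-0.09,0,0,0,-0.66,-0.67,-0.09,0,0,0]'

```text
clock: 1.15
ee_pos: [0.4063, 0.2065, 0.2875]
eef_rot: [0.143, 0.99, 0.0, 0.0]
force: [1.3, 0.2, 0.7]
width: 0.0857
gripper_force: 0.0
```

>>> jog_arm --steps '[-0.66,-0.67,-0.09,0,0,0,-0.66,-0.67,-0.09,0,0,0,-0.66,-0.67,-0.09,0,0,0,0,0,0,0,0,0,0,0,0,0,0,0]'

```text
clock: 1.65
ee_pos: [0.4723, 0.0828, 0.3006]
eef_rot: [0.145, 0.989, -0.0, -0.0]
force: [-0.7, 1.0, -1.4]
width: 0.0856
gripper_force: 0.0
```

```bash
cat >> h.py <<'E'
def wshot(n):
    c=viewer.calibration('wrist');im=viewer.snapshot('wrist')
    np.savez(n+'.npz',im=im,mtx=c['mtx'],R=c['R'],t=c['t']);save(n+'.png',cv2.resize(im,(800,600),interpolation=cv2.INTER_CUBIC));return c,im
E
python3 - <<'E'
from h import *
wshot('w1');s=sensors.read_state();print(s['ee_pos'],s['eef_rot'],s['qpos'].round(2),s['force'],s['clock'])
E
```

```text
[0.47176281 0.08440151 0.30046712] [ 1.43363195e-01  9.89669923e-01  2.05794631e-04 -6.28209516e-04] [-0.34  0.29  0.15  1.81 -0.05  1.04  1.12] [-0.17203018  0.68786759 -0.4465797 ] 1.7
```

View pics/w1.png

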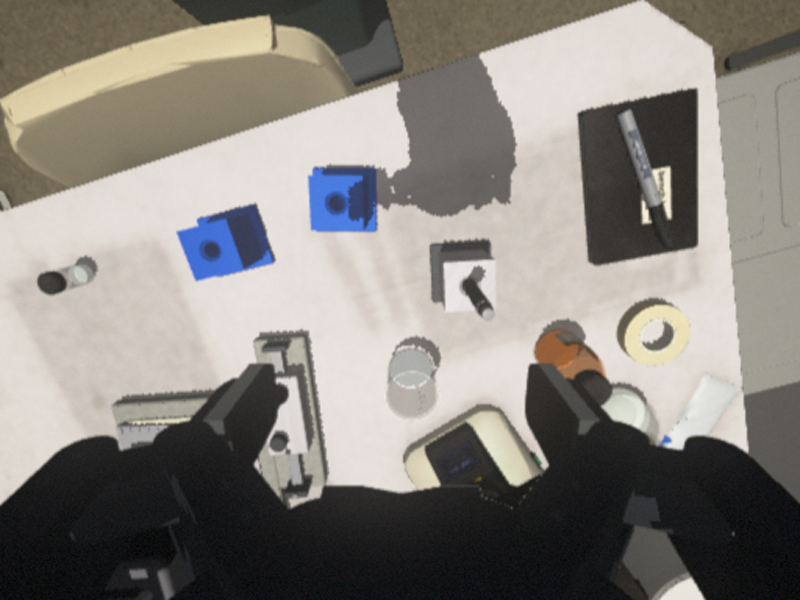

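The wrist view, with image-up towards the robot, shows the stand with the pencil at (470,287) and the pencil's top at (488,314). The board's left edge runs from (313,333) to (325,487). The knob is at about (278,393), partly behind a finger, and the smaller clamp is at (280,440).

Run:
```python
from h import *
v=np.load('w1.npz');c={k:v[k] for k in('mtx','R','t')}
q=lambda x,y,z:onz(c,(x/1.5625,y/1.5625),z).round(4)
print('ptop',q(488,314,.149),'mouth',q(467,285,.065), 'knobtop',q(281,392,.075),'clamp',q(280,437,.055))
p,r=q(313,333,.018),q(326,487,.018);print('board edge',p,r,'yaw',np.arctan2(r[1]-p[1],r[0]-p[0]))
print('stand top corners',[q(*k,.065) for k in((444,262),(494,260),(496,310),(446,312))])
for n,p in(('beaker',(415,355)),('bottle',(560,335)),('vial',(82,268)),):print(n,q(*p,0))
b=viewer.calibration('side');a=viewer.calibration('scene')
print('pencil top 3 views',tri([a,b,c],[(190+52/2.857,165+18/2.857),(205+187/4,130+334/4),(488/1.5625,314/1.5625)]))
```

```text
ptop [0.5121 0.1354 0.149 ] mouth [0.5113 0.1335 0.065 ] knobtop [ 0.559  -0.0611  0.075 ] clamp [ 0.6153 -0.0897  0.055 ]
board edge [ 0.5287 -0.0303  0.018 ] [ 0.7142 -0.0811  0.018 ] yaw -0.26730088820269154
stand top corners [array([0.485 , 0.1191, 0.065 ]), array([0.496, 0.162, 0.065]), array([0.5418, 0.1532, 0.065 ]), array([0.5305, 0.1087, 0.065 ])]
beaker [0.5911 0.0639 0.    ]
bottle [0.614  0.2229 0.    ]
vial [ 0.3961 -0.2436  0.    ]
pencil top 3 views [0.51380573 0.13414184 0.14250612]
```

>>> jog_arm --steps '[-0.69,-0.68,0.4,0,0,0,-0.69,-0.68,0.4,0,0,0,-0.69,-0.68,0.4,0,0,0,-0.69,-0.68,0.4,0,0,0,0,0,0,0,0,0]'

```text
clock: 2.2
ee_pos: [0.5614, -0.0835, 0.2211]
eef_rot: [0.147, 0.989, -0.003, -0.002]
force: [-0.7, -0.3, 0.7]
width: 0.0855
gripper_force: 0.0
```

Run:
```python
from h import *
wshot('w2');s=sensors.read_state();print(s['ee_pos'],s['eef_rot'],s['qpos'].round(2),s['force'],s['clock'])
```

```text
[ 0.56112421 -0.07944315  0.22222646] [ 1.44982908e-01  9.89431729e-01 -6.72310439e-04 -2.08766089e-03] [-0.02  0.51  0.19  1.7  -0.11  0.95  1.49] [0.2976738  0.41079501 0.22653828] 2.25
```

View pics/w2.png

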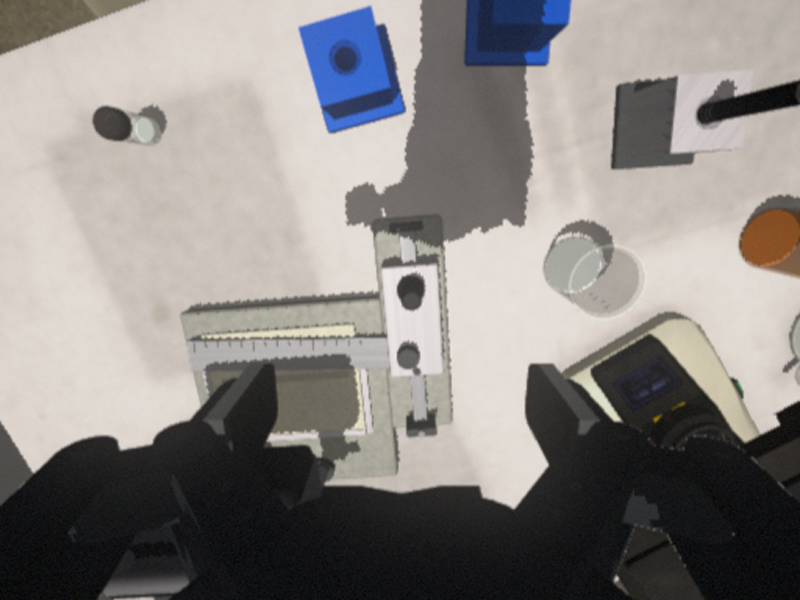

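The wrist view shows the carriage clearly: the knob is at (411,291), the clamp at (408,355) and the end stop at (421,425). The straightedge runs from (190,350) to (388,350).

Run:
```python
from h import *
v=np.load('w2.npz');c={k:v[k] for k in('mtx','R','t')}
a=viewer.calibration('scene');b=viewer.calibration('side')
A=lambda x,y:(190+(x-320)/2.857,165+y/2.857)
S=lambda x,y:(205+x/4,130+y/4)
k=tri([a,b,c],[A(607,125),S(202,265),(411/1.5625,286/1.5625)]);print('knobtop',k)
q=lambda x,y,z:onz(c,(x/1.5625,y/1.5625),z)
print(q(411,286,.075),q(412,303,.042))
p,r=q(442,218,.018),q(452,424,.018);print('left edge',p,r,np.arctan2(*(r-p)[1::-1]))
p,r=q(182,313,.018),q(380,295,.018);print('near edge',p,r,np.arctan2(*(r-p)[1::-1])-np.pi/2)
s=sensors.read_state();Rt=Rn.from_quat(s['eef_rot']);g=k-[0,0,.012]
print('tool delta of TCP to put grasp point at knob', Rt.inv().apply(g-s['ee_pos'])+[0,0,.008]); print(Rt.as_matrix().round(3))
print('yaw tool', np.arctan2(-Rt.as_matrix()[1,0],-Rt.as_matrix()[0,0]))
```

```text
knobtop [ 0.56857071 -0.08070515  0.07484064]
[ 0.56405098 -0.07783833  0.075     ] [ 0.58526198 -0.08267846  0.042     ]
left edge [ 0.5321486  -0.04185452  0.018     ] [ 0.71171164 -0.08186629  0.018     ] -0.2192466577255864
near edge [ 0.54475106 -0.27146101  0.018     ] [ 0.57786922 -0.10756927  0.018     ] -0.19938841021513665
tool delta of TCP to put grasp point at knob [-0.00812284  0.00123597  0.16735299]
[[-0.958  0.287 -0.004]
 [ 0.287  0.958 -0.001]
 [ 0.004 -0.002 -1.   ]]
yaw tool -0.29099591138186054
```

>>> jog_arm --steps '[-0.03,0.005,0.82,0,0,0,-0.03,0.005,0.82,0,0,0,-0.03,0.005,0.82,0,0,0,-0.02,0.005,0.5,0,0,0,-0.02,0.005,0.3,0,0,0]'

```text
clock: 2.75
ee_pos: [0.567, -0.0746, 0.0596]
eef_rot: [0.141, 0.99, 0.001, -0.002]
force: [0.4, 0.4, 0.9]
width: 0.0852
gripper_force: 0.0
```

>>> jog_arm --steps '[0,0,0,0,0,0,0,0,0,0,0,0,0,0,0,0,0,0,0,0,0,0,0,0,0,0,0,0,0,0]' --grip 0

```text
clock: 3.25
ee_pos: [0.5687, -0.0793, 0.0628]
eef_rot: [0.144, 0.99, -0.0, 0.001]
force: [-2.4, 5.1, 13.6]
width: 0.0129
gripper_force: 60.9
```

>>> jog_arm --steps '[0,0,0,0,0,0,0,0,0,0,0,0,0,0,0,0,0,0]'

```text
clock: 3.55
ee_pos: [0.5687, -0.0793, 0.0629]
eef_rot: [0.144, 0.99, -0.0, 0.001]
force: [-1.6, -0.7, 5.7]
width: 0.013
gripper_force: 58.7
```

>>> jog_arm --steps '[-0.1,0.005,-0.04,0,0,0,-0.2,0.01,0,0,0,0,-0.2,0.01,0,0,0,0,0,0,0,0,0,0]'

```text
clock: 3.95
ee_pos: [0.5947, -0.085, 0.063]
eef_rot: [0.143, 0.99, -0.0, 0.001]
force: [0.7, -1.1, -4.7]
width: 0.0126
gripper_force: 59.0
```

>>> jog_arm --steps '[-0.1,0.007,0.02,0,0,0,-0.1,0.007,0,0,0,0,0,0,0,0,0,0]'

```text
clock: 4.25
ee_pos: [0.6038, -0.087, 0.0629]
eef_rot: [0.143, 0.99, -0.0, 0.001]
force: [-0.9, -1.3, 0.4]
width: 0.0128
gripper_force: 59.7
```

>>> jog_arm --steps '[-0.1,0.007,0,0,0,0,-0.1,0.007,0,0,0,0,0,0,0,0,0,0]'

```text
clock: 4.55
ee_pos: [0.6136, -0.0891, 0.0629]
eef_rot: [0.143, 0.99, -0.0, 0.001]
force: [-0.9, -1.2, 2.5]
width: 0.0129
gripper_force: 59.9
```

>>> jog_arm --steps '[-0.06,0.004,0,0,0,0,0,0,0,0,0,0]'

```text
clock: 4.75
ee_pos: [0.6144, -0.0893, 0.063]
eef_rot: [0.143, 0.99, 0.0, -0.001]
force: [-4.0, -0.0, 6.7]
width: 0.0127
gripper_force: 60.3
```

>>> jog_arm --steps '[-0.06,0.004,0,0,0,0,0,0,0,0,0,0]'

```text
clock: 4.95
ee_pos: [0.6145, -0.0893, 0.0629]
eef_rot: [0.143, 0.99, 0.0, -0.004]
force: [-9.4, 2.1, 12.2]
width: 0.013
gripper_force: 60.8
```

>>> jog_arm --steps '[-0.06,0.004,0,0,0,0,0,0,0,0,0,0]'

```text
clock: 5.15
ee_pos: [0.6145, -0.0893, 0.0629]
eef_rot: [0.143, 0.99, 0.001, -0.008]
force: [-14.4, 1.6, 16.5]
width: 0.0133
gripper_force: 61.4
```

>>> jog_arm --steps '[-0.06,0.004,0,0,0,0,0,0,0,0,0,0]'

```text
clock: 5.35
ee_pos: [0.6146, -0.0893, 0.0629]
eef_rot: [0.143, 0.99, 0.001, -0.011]
force: [-19.0, 3.5, 20.7]
width: 0.013
gripper_force: 61.9
```

>>> jog_arm --steps '[0.09,-0.005,-0.1,0,0,0,0.09,-0.005,-0.05,0,0,0,0,0,0,0,0,0]'

```text
clock: 5.65
ee_pos: [0.609, -0.0881, 0.0634]
eef_rot: [0.143, 0.99, -0.0, -0.007]
force: [-1.2, -1.2, -23.4]
width: 0.0126
gripper_force: 59.9
```

>>> jog_arm --steps '[0,0,0,0,0,0,0,0,0,0,0,0,0,0,0,0,0,0,0,0,0,0,0,0,0,0,0,0,0,0]' --grip 1

```text
clock: 6.15
ee_pos: [0.6163, -0.0895, 0.0713]
eef_rot: [0.143, 0.99, 0.0, 0.002]
force: [-0.1, -0.1, -0.3]
width: 0.0834
gripper_force: 0.0
```

>>> jog_arm --steps '[0,0,-0.4,0,0,0,0,0,-0.8,0,0,0,0,0,-0.8,0,0,0,0,0,-0.9,0,0,0,0,0,-0.8,0,0,0]'

```text
clock: 6.65
ee_pos: [0.6154, -0.0894, 0.258]
eef_rot: [0.143, 0.99, 0.0, 0.001]
force: [1.1, -0.4, -0.6]
width: 0.0856
gripper_force: 0.0
```

>>> jog_arm --steps '[0.1,-0.72,0,0,0,-0.18,0.1,-0.72,0,0,0,-0.18,0.09,-0.72,0,0,0,-0.18,0,0,0,0,0,0,0,0,0,0,0,0]'

```text
clock: 7.15
ee_pos: [0.5727, -0.1911, 0.2557]
eef_rot: [0.108, 0.994, -0.0, 0.001]
force: [0.3, 0.7, 0.2]
width: 0.0856
gripper_force: 0.0
```

Run:
```python
from h import *
wshot('w3');s=sensors.read_state();print(s['ee_pos'],s['eef_rot'],s['qpos'].round(2),s['force'],s['clock'])
```

```text
[ 0.57338528 -0.18930029  0.25542456] [1.06001590e-01 9.94365719e-01 4.54823409e-04 5.22837908e-04] [ 0.18  0.53  0.17  1.55 -0.1   1.07  1.73] [ 0.40305822 -0.0231239   0.63260416] 7.2
```

View pics/w3.png

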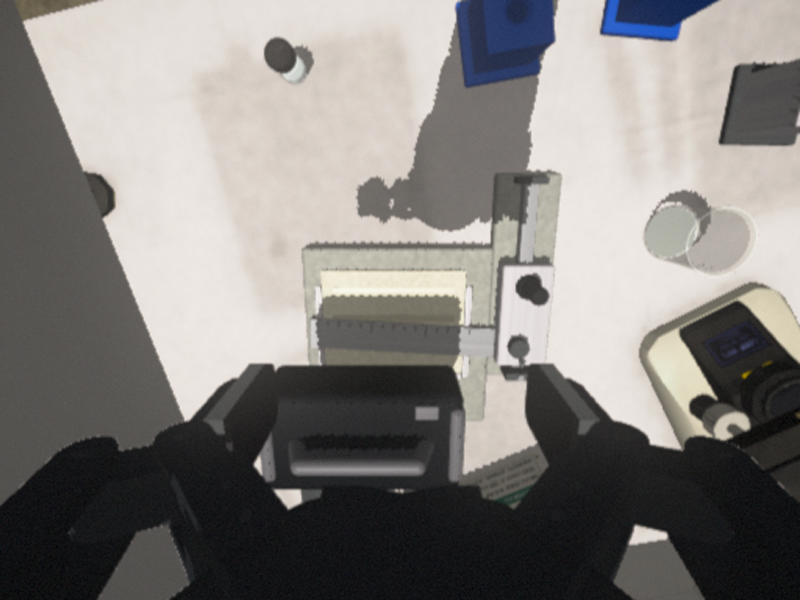

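The view shows the straightedge's near edge from about (318,318) to (495,328), the plate spanning x of about 318 to 470, the lamp at (365,425) and the carriage close to its stop (513,373). The arm was dragged back while I relieved the push, so I check this in a crop.

Run:
```python
from h import *
v=np.load('w3.npz');im=v['im'][150:255,190:365]
g=cv2.resize(im,(800,480),interpolation=cv2.INTER_CUBIC)
g=(255*(g/255.)**0.6).astype(np.uint8)
save('c3.png',g)
c={k:v[k] for k in('mtx','R','t')}
q=lambda x,y,z:onz(c,(x/1.5625,y/1.5625),z)
print('knobtop',q(526,281,.075),'expected ~',(.6146,-.0893))
```

```text
knobtop [ 0.59931814 -0.09884171  0.075     ] expected ~ (0.6146, -0.0893)
```

View pics/c3.png

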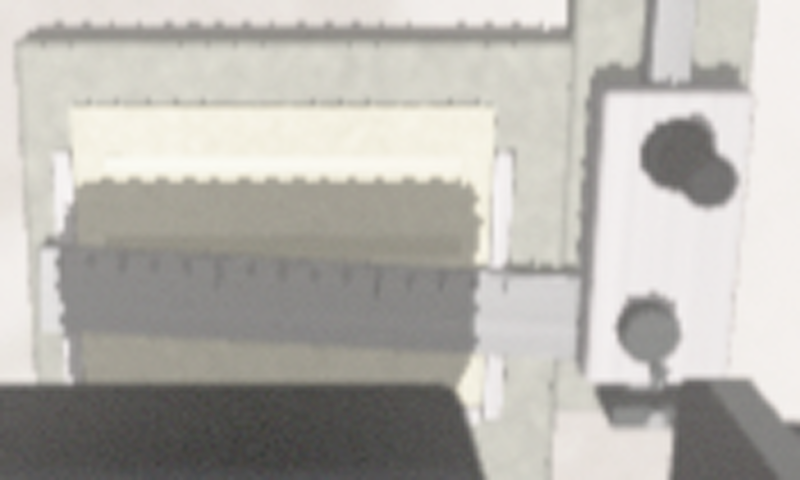

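The crop shows the carriage's far end against or very near the stop (crop 600–675, 385), and the near edge running from (45,243) to (580,272). The plate spans x 70–490. To be certain, I push the carriage home again with shut fingers behind the knob.

>>> jog_arm --steps '[0.07,0.71,0.37,0,0,0,0.07,0.71,0.37,0,0,0,0.07,0.71,0.37,0,0,0,0,0,0,0,0,0,0,0,0,0,0,0]' --grip 0

```text
clock: 7.7
ee_pos: [0.5856, -0.0801, 0.1989]
eef_rot: [0.103, 0.995, 0.001, -0.001]
force: [-0.1, -0.9, 0.4]
width: 0.012
gripper_force: 0.0
```

>>> jog_arm --steps '[0,0,0.8,0,0,0,0,0,0.8,0,0,0,0,0,0.8,0,0,0,0,0,0.25,0,0,0,0,0,0,0,0,0]'

```text
clock: 8.2
ee_pos: [0.5845, -0.0841, 0.0658]
eef_rot: [0.106, 0.994, -0.0, -0.001]
force: [-0.1, -0.0, -0.8]
width: -0.0003
gripper_force: 0.0
```

>>> jog_arm --steps '[-0.08,0,0,0,0,0,-0.08,0,0,0,0,0,0,0,0,0,0,0]'

```text
clock: 8.5
ee_pos: [0.5953, -0.0857, 0.0691]
eef_rot: [0.106, 0.994, -0.0, 0.003]
force: [-0.3, 0.2, 1.3]
width: 0.0001
gripper_force: 0.0
```

>>> jog_arm --steps '[-0.05,0,0,0,0,0,-0.05,0,0,0,0,0,0,0,0,0,0,0]'

```text
clock: 8.8
ee_pos: [0.5976, -0.0862, 0.0671]
eef_rot: [0.106, 0.994, 0.0, -0.001]
force: [-0.9, 1.0, -0.0]
width: -0.0002
gripper_force: 0.8
```

Run:
```python
from h import *
v=np.load('w3.npz');c={k:v[k] for k in('mtx','R','t')}
q=lambda x,y,z:onz(c,(190+x/4.571,150+y/4.571),z)
th=-.2145;X=np.array([np.cos(th),np.sin(th)]);Y=np.array([-np.sin(th),np.cos(th)])
f=lambda n,x,y,z:(lambda p:print(n,p.round(4),'board axes',[round(float(p[:2]@X),4),round(float(p[:2]@Y),4)]))(q(x,y,z))
f('knobtop',708,178,.075);f('rule R',66,245,.0258);f('rule L',480,267,.0258);f('rule LL',575,272,.0258)
f('plate NL',493,103,.021);f('plate NR',70,103,.021);f('plate L',487,262,.021);f('plate R',63,235,.021)
f('board NL',570,30,.018);f('board NR',22,40,.018);f('lamp FR?',0,385,.164);f('lamp FL',455,385,.164)
f('lamp FL',455,385,.116)
f('clamp',648,330,.055);f('carr far',650,383,.041)
```

```text
knobtop [ 0.6127 -0.0906  0.075 ] board axes [0.6179, 0.0418]
rule R [ 0.6085 -0.2744  0.0258] board axes [0.653, -0.1385]
rule L [ 0.6431 -0.1502  0.0258] board axes [0.6603, -0.0098]
rule LL [ 0.651  -0.1215  0.0258] board axes [0.662, 0.0199]
plate NL [ 0.5937 -0.1367  0.021 ] board axes [0.6091, -0.0072]
plate NR [ 0.5662 -0.2624  0.021 ] board axes [0.6091, -0.1359]
plate L [ 0.6437 -0.1473  0.021 ] board axes [0.6603, -0.007]
plate R [ 0.6065 -0.2757  0.021 ] board axes [0.6513, -0.1403]
board NL [ 0.5772 -0.1098  0.018 ] board axes [0.5873, 0.0156]
board NR [ 0.5448 -0.2722  0.018 ] board axes [0.5903, -0.15]
lamp FR? [ 0.5945 -0.2573  0.164 ] board axes [0.6357, -0.1249]
lamp FL [ 0.6137 -0.1694  0.164 ] board axes [0.6357, -0.0349]
lamp FL [ 0.637  -0.1679  0.116 ] board axes [0.6582, -0.0285]
clamp [ 0.6615 -0.108   0.055 ] board axes [0.6693, 0.0353]
carr far [ 0.6856 -0.1069  0.041 ] board axes [0.6926, 0.0415]
```

>>> jog_arm --steps '[-0.08,0,0,0,0,0,0,0,0,0,0,0,0,0,0,0,0,0]'

```text
clock: 9.1
ee_pos: [0.6019, -0.0871, 0.0669]
eef_rot: [0.106, 0.994, -0.0, -0.0]
force: [-2.0, 0.2, 0.9]
width: -0.0
gripper_force: 0.8
```

>>> jog_arm --steps '[-0.08,0,0,0,0,0,0,0,0,0,0,0,0,0,0,0,0,0]'

```text
clock: 9.4
ee_pos: [0.6022, -0.0872, 0.0664]
eef_rot: [0.106, 0.994, 0.0, -0.004]
force: [-7.2, 1.7, 4.7]
width: -0.0
gripper_force: 3.8
```

>>> jog_arm --steps '[-0.06,0,0,0,0,0,0,0,0,0,0,0,0,0,0,0,0,0]'

```text
clock: 9.7
ee_pos: [0.6023, -0.0873, 0.0661]
eef_rot: [0.106, 0.994, 0.001, -0.008]
force: [-12.2, 2.6, 7.6]
width: -0.0002
gripper_force: 6.1
```

>>> jog_arm --steps '[0.25,0,0,0,0,0,0.25,0,0,0,0,0,0,0,-0.6,0,0,0,0,0,-1,0,0,0,0,0,-1,0,0,0]'

```text
clock: 10.2
ee_pos: [0.5849, -0.0834, 0.1981]
eef_rot: [0.106, 0.994, -0.0, 0.0]
force: [0.7, 0.1, -0.1]
width: -0.0001
gripper_force: 0.0
```

>>> jog_arm --steps '[0,0,-1,0,0,0,0.57,0.98,0,0,0,0,0.57,0.98,0,0,0,0,0.57,0.98,0,0,0,0,0.57,0.98,0,0,0,0]'

```text
clock: 10.7
ee_pos: [0.5229, 0.1088, 0.2477]
eef_rot: [0.106, 0.994, 0.001, 0.002]
force: [0.6, 1.1, -0.5]
width: 0.0002
gripper_force: 0.0
```

>>> jog_arm --steps '[0,0,0,0,0,0,0,0,0,0,0,0,0,0,0,0,0,0,0,0,0,0,0,0]' --grip 1

```text
clock: 11.1
ee_pos: [0.5233, 0.1049, 0.2471]
eef_rot: [0.108, 0.994, -0.0, 0.001]
force: [0.5, -0.7, -0.4]
width: 0.0582
gripper_force: 0.0
```

Run:
```python
from h import *
c,im=wshot('w4');s=sensors.read_state();print(s['ee_pos'],s['eef_rot'],s['clock'])
C=np.zeros((600,800,3),np.uint8)
C[:]=cv2.resize(im[90:270,136:376],(800,600),interpolation=cv2.INTER_CUBIC)
save('c4.png',C)
```

```text
[0.52315679 0.10500058 0.24701417] [ 1.07700210e-01  9.94183296e-01 -3.24653703e-04  3.65107615e-04] 11.15
```

View pics/c4.png

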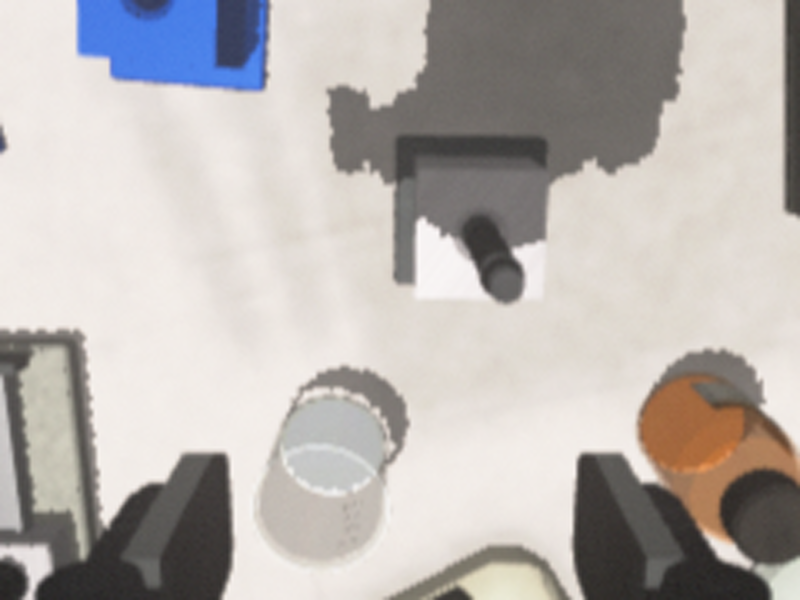

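The pencil's top is at crop (507,283) and the stand's top spans (415–547, 155–300), which puts the bore at about (480,230).

Run:
```python
from h import *
v=np.load('w4.npz');c={k:v[k] for k in('mtx','R','t')}
q=lambda x,y,z:onz(c,(136+x/3.3333,90+y/3.3333),z)
t=q(507,283,.149);m=q(480,228,.065);print(t,m)
s=sensors.read_state();Rt=Rn.from_quat(s['eef_rot'])
print((q(415,155,.065)+q(547,155,.065)+q(545,300,.065)+q(415,300,.065))/4)
for p in(t,m): print('tool delta m',Rt.inv().apply([p[0]-s['ee_pos'][0],p[1]-s['ee_pos'][1],.097-s['ee_pos'][2]]).round(4))
```

```text
[0.51162689 0.13563304 0.149     ] [0.51042916 0.13588501 0.065     ]
[0.51084842 0.13597822 0.065     ]
tool delta m [0.0179 0.0275 0.15  ]
tool delta m [0.0192 0.0275 0.15  ]
```

>>> jog_arm --steps '[0.36,0.55,0,0,0,0,0,0,0,0,0,0,0,0,0.9,0,0,0,0,0,0.8,0,0,0,0,0,0.7,0,0,0]'

```text
clock: 11.65
ee_pos: [0.5109, 0.1364, 0.1255]
eef_rot: [0.107, 0.994, -0.0, 0.0]
force: [0.2, -0.8, 0.3]
width: 0.0853
gripper_force: 0.0
```

>>> jog_arm --steps '[0,0,0.4,0,0,0,0,0,0.2,0,0,0,0,0,0,0,0,0]'

```text
clock: 11.95
ee_pos: [0.5104, 0.1366, 0.0959]
eef_rot: [0.107, 0.994, -0.001, -0.001]
force: [-0.4, -0.0, 0.7]
width: 0.0854
gripper_force: 0.0
```

Run:
```python
from h import *
c,im=wshot('w5');s=sensors.read_state();print(s['ee_pos'],s['eef_rot'],s['clock'])
Rt=Rn.from_quat(s['eef_rot']);g=s['ee_pos']-.008*Rt.as_matrix()[:,2]
print('grasp pt px',proj(c,g),'tcp',proj(c,s['ee_pos']))
# dark pencil blob near grasp point: print mean dark column per row
gray=cv2.cvtColor(im,cv2.COLOR_RGB2GRAY)
for r in range(120,290,8):
    k=np.where(gray[r,200:312]<60)[0]+200
    print(r,(k.min(),k.max(),len(k)) if len(k) else None,end=' ')
```

```text
[0.51119843 0.13697737 0.09709429] [ 1.06496961e-01  9.94313012e-01 -9.75132472e-05  1.51753312e-04] 12.0
grasp pt px [257.59277137 256.63855936] tcp [257.54282285 249.06501572]
120 None 128 None 136 None 144 None 152 None 160 None 168 (np.int64(235), np.int64(292), 54) 176 (np.int64(285), np.int64(291), 7) 184 (np.int64(289), np.int64(291), 3) 192 None 200 None 208 None 216 None 224 (np.int64(247), np.int64(263), 17) 232 (np.int64(247), np.int64(264), 18) 240 (np.int64(247), np.int64(263), 17) 248 (np.int64(246), np.int64(264), 19) 256 (np.int64(245), np.int64(265), 21) 264 (np.int64(244), np.int64(265), 22) 272 (np.int64(244), np.int64(266), 23) 280 (np.int64(243), np.int64(266), 10) 288 (np.int64(248), np.int64(262), 15)
```

>>> jog_arm --steps '[0,0,0,0,0,0,0,0,0,0,0,0,0,0,0,0,0,0,0,0,0,0,0,0,0,0,0,0,0,0]' --grip 0

```text
clock: 12.5
ee_pos: [0.5108, 0.1376, 0.0973]
eef_rot: [0.106, 0.994, 0.0, 0.0]
force: [0.5, 0.3, -0.4]
width: 0.0123
gripper_force: 1.5
```

>>> jog_arm --steps '[0,0,0,0,0,0,0,0,0,0,0,0,0,0,0,0,0,0]'

```text
clock: 12.8
ee_pos: [0.5106, 0.1372, 0.0971]
eef_rot: [0.106, 0.994, -0.0, -0.0]
force: [-0.2, -2.5, 3.3]
width: 0.0105
gripper_force: 58.4
```

>>> jog_arm --steps '[0,0,-0.2,0,0,0,0,0,-0.4,0,0,0,0,0,-0.8,0,0,0,0,0,0,0,0,0]'

```text
clock: 13.2
ee_pos: [0.514, 0.1388, 0.172]
eef_rot: [0.106, 0.994, 0.002, 0.005]
force: [-0.2, -0.2, 0.9]
width: 0.0107
gripper_force: 58.4
```

Run:
```python
from h import *
c,im=wshot('w6');s=sensors.read_state();print(s['ee_pos'],s['eef_rot'],s['clock'],s['qpos'].round(2))
gray=cv2.cvtColor(im,cv2.COLOR_RGB2GRAY)
for r in range(150,300,6):
    k=np.where(gray[r,225:290]<60)[0]+225
    print(r,(int(k.min()),int(k.max()),len(k)) if len(k) else None,end=' ')
a=viewer.snapshot('scene');b=viewer.snapshot('side');np.savez('v6.npz',a=a,b=b)
cv2.imwrite('pics/c6.png',np.hstack([cv2.resize(b[90:290,180:300],(360,600),interpolation=cv2.INTER_CUBIC),cv2.resize(im[100:300,200:313],(339,600),interpolation=cv2.INTER_CUBIC)])[:,:,::-1])
```

```text
[0.51247633 0.13850163 0.16984927] [0.10579617 0.99438205 0.00156161 0.00301043] 13.25 [-0.4   0.52  0.13  1.87 -0.1   0.76  1.15]
150 (273, 278, 3) 156 (275, 275, 1) 162 None 168 None 174 None 180 None 186 None 192 None 198 None 204 None 210 (255, 257, 3) 216 (252, 259, 5) 222 (249, 263, 14) 228 (244, 269, 24) 234 (225, 289, 43) 240 (225, 289, 43) 246 (225, 289, 43) 252 (225, 289, 47) 258 (225, 289, 59) 264 (225, 289, 65) 270 (225, 289, 65) 276 (225, 289, 65) 282 (225, 289, 43) 288 (225, 289, 60) 294 (225, 289, 62)
```

View pics/c6.png

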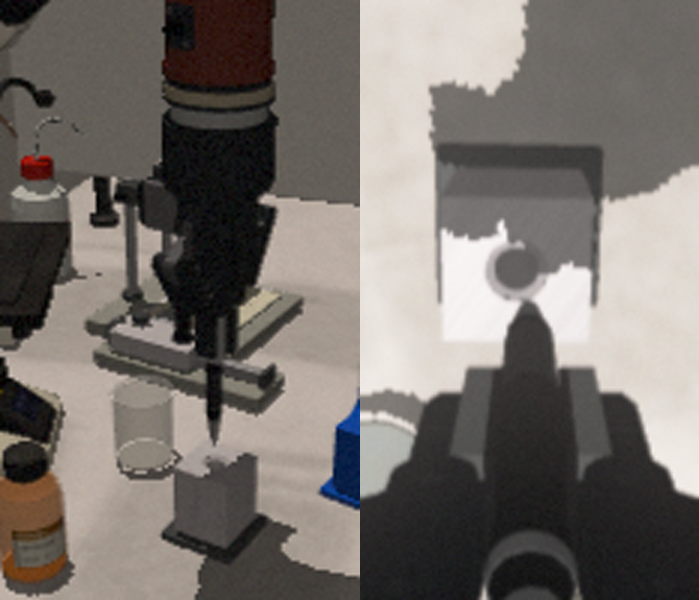

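The pencil is held upright with its tip just above the bore: the tip is at wrist native (255.7,199) and the bore at (251.7,190). Next I find the tip in the tool frame and plan the lean.

```bash
cat >> h.py <<'E'
th=-.2145;Xb=np.array([np.cos(th),np.sin(th),0]);Yb=np.array([-np.sin(th),np.cos(th),0])
pc=.6591*Xb-.0716*Yb+[0,0,.018]  # plate origin est.
def plate(p): d=np.array(p)-pc; return np.array([d@Xb,d@Yb,d[2]])
def world(x,y,z): return pc+x*Xb+y*Yb+np.array([0,0,z])
E
python3 - <<'E'
from h import *
v=np.load('w6.npz');c={k:v[k] for k in('mtx','R','t')}
s=sensors.read_state();Rt=Rn.from_quat(s['eef_rot']);T=Rt.as_matrix()
p=onz(c,(255.7,199.5),s['ee_pos'][2]-.0865);print('tip',p,'in tool',Rt.inv().apply(p-s['ee_pos']).round(4))
m=onz(c,(251.7,190),.065);print('mouth',m)
print('tip pix if centred',proj(c,s['ee_pos']+T@[0,0,.0865]))
print('plate centre',pc,'start tip world',world(7.4e-3,.060,.0042))
for tilt in(30,35):
    a=np.radians(tilt);z=np.cos(a)*np.array([0,0,-1])+np.sin(a)*Xb
    tcp=world(7.4e-3,.060,.0042)-z*.0865;print(tilt,'TCP start',tcp,'end',world(.6e-3,-.06,.0042)-z*.0865)
print(T.round(3))
E
```

```text
tip [0.51712559 0.13799661 0.0805596 ] in tool [-0.0068  0.0015  0.0865]
mouth [0.51235552 0.13531218 0.065     ]
tip pix if centred [253.9253916 191.9819358]
plate centre [ 0.62875467 -0.21025445  0.018     ] start tip world [ 0.64875662 -0.15320463  0.0222    ]
30 TCP start [ 0.60649778 -0.14399848  0.0971112 ] end [ 0.57431055 -0.25980099  0.0971112 ]
35 TCP start [ 0.60027927 -0.14264377  0.09305665] end [ 0.56809204 -0.25844628  0.09305665]
[[-0.978  0.21  -0.   ]
 [ 0.21   0.978  0.   ]
 [ 0.     0.    -1.   ]]
```

>>> jog_arm --steps '[0,0,-0.6,0,0,0,0,0,-0.6,0,0,0,-0.452,-0.858,0,0,0,0,-0.452,-0.858,0,0,0,0,-0.452,-0.858,0,0,0,0]'

```text
clock: 13.85
ee_pos: [0.5493, -0.0034, 0.2259]
eef_rot: [0.105, 0.994, -0.0, -0.001]
force: [0.5, -0.2, -1.0]
width: 0.0105
gripper_force: 58.5
```

>>> jog_arm --steps '[-0.452,-0.858,0,0,0,0,-0.452,-0.858,0,0,0,0,-0.452,-0.858,0,0,0,0,0,0,0,0,0,0,0,0,0,0,0,0]'

```text
clock: 14.35
ee_pos: [0.5879, -0.1441, 0.2251]
eef_rot: [0.108, 0.994, 0.0, -0.002]
force: [0.2, 0.7, -1.1]
width: 0.0105
gripper_force: 58.5
```

>>> jog_arm --steps '[0,0,0,0,-1,0,0,0,0,0,-1,0,0,0,0,0,-1,0,0,0,0,0,-1,0,0,0,0,0,0,0]'

```text
clock: 14.85
ee_pos: [0.5828, -0.1387, 0.2226]
eef_rot: [0.101, 0.959, -0.027, 0.264]
force: [-0.6, 0.0, -0.9]
width: 0.0104
gripper_force: 58.5
```

```bash
cat >> h.py <<'E'
TIP=np.array([-.004,0,.087])
def rep():
    s=sensors.read_state();Rt=Rn.from_quat(s['eef_rot']);T=Rt.as_matrix();tip=s['ee_pos']+T@TIP
    print('t',round(s['clock'],2),'tcp',s['ee_pos'].round(4),'tip end plate mm',(1e3*(plate(tip)-[0,0,.003])).round(1),'axes in plate\n',np.c_[Xb,Yb,[0,0,1]].T.dot(T).round(3),'F plate',np.r_[s['force']@Xb,s['force']@Yb,s['force'][2]].round(2),'q',s['qpos'].round(2))
    return s,T,tip
E
python3 - <<'E'
from h import *
rep()
E
```

```text
t 14.85 tcp [ 0.5828 -0.1387  0.2226] tip end plate mm [-12.2  60.6 128.8] axes in plate
 [[-0.859 -0.006  0.511]
 [-0.004  1.     0.005]
 [-0.511  0.002 -0.859]] F plate [-0.61 -0.09 -0.87] q [ 0.14  0.39  0.07  2.06 -0.18  0.15  1.73]
```

>>> jog_arm --steps '[0.25,0,0.41,0,0,0,0.25,0,0.41,0,0,0,0.25,0,0.41,0,0,0,0.22,-0.02,0.4,0,0,0,0,0,0,0,0,0]'

```text
clock: 15.35
ee_pos: [0.6003, -0.1442, 0.1504]
eef_rot: [0.102, 0.962, -0.025, 0.254]
force: [0.3, 0.1, 0.3]
width: 0.0106
gripper_force: 58.5
```

>>> jog_arm --steps '[0,0,0,0,0,0,0,0,0,0,0,0,0,0,0,0,0,0]'

```text
clock: 15.65
ee_pos: [0.5987, -0.1455, 0.1527]
eef_rot: [0.102, 0.961, -0.026, 0.256]
force: [0.8, 0.5, -0.2]
width: 0.0109
gripper_force: 58.5
```

Run:
```python
from h import *
s,T,tip=rep()
c,im=wshot('w7');b=viewer.snapshot('side');np.save('b7.npy',b)
print(proj(c,tip),proj(viewer.calibration('side'),tip))
L=cv2.resize(im[100:240,180:340],(457,400),interpolation=cv2.INTER_CUBIC)
S=cv2.resize(b[150:230,215:285],(350,400),interpolation=cv2.INTER_CUBIC)
g=np.hstack([L,S]);g=(255*(g/255.)**.6).astype(np.uint8);save('c7.png',g)
```

```text
t 15.65 tcp [ 0.5987 -0.1455  0.1527] tip end plate mm [ 3.6 57.2 58.1] axes in plate
 [[-0.868 -0.004  0.497]
 [-0.003  1.     0.003]
 [-0.497  0.002 -0.868]] F plate [ 0.67  0.69 -0.16] q [ 0.19  0.53  0.02  2.07 -0.55  0.02  2.11]
[256.4256084  203.31264794] [239.63904237 181.3553379 ]
```

View pics/c7.png

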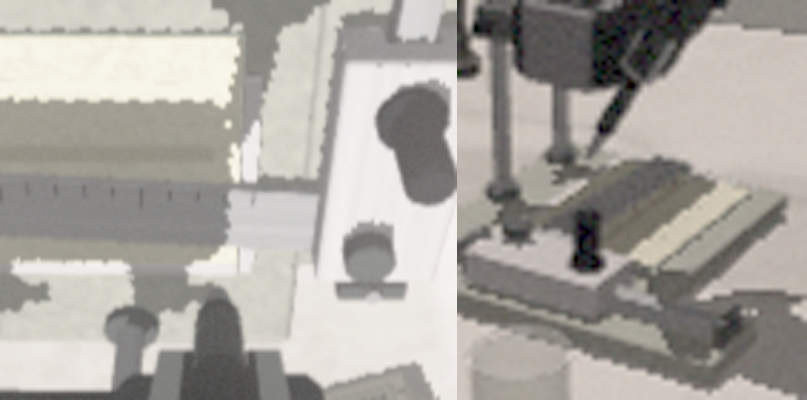

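The wrist and side views show the tip at (215,290) in the left half of the crop and at (592,150) in the side half. The pencil leans clear of the lamp, but joint 6 is at its limit (0.02). By the geometry about 22° of lean is enough, so I ease the lean by 8°.

>>> jog_arm --steps '[0.05,0,-0.05,0,0.5,0,0.05,0,-0.05,0,0.5,0,0,0,0,0,0,0,0,0,0,0,0,0,0,0,0,0,0,0]'

```text
clock: 16.25
ee_pos: [0.591, -0.1441, 0.1535]
eef_rot: [0.104, 0.977, -0.019, 0.187]
force: [0.3, -0.1, -0.6]
width: 0.0108
gripper_force: 58.5
```

Run:
```python
from h import *
rep()
```

```text
t 16.25 tcp [ 0.591  -0.1441  0.1535] tip end plate mm [-15.1  56.9  53.1] axes in plate
 [[-0.929 -0.003  0.37 ]
 [-0.002  1.     0.003]
 [-0.37   0.002 -0.929]] F plate [ 0.3  -0.07 -0.59] q [ 0.03  0.55  0.26  1.98 -0.53  0.28  2.07]
```

>>> jog_arm --steps '[0.024,0.01,0.222,0,0,0,0.024,0.01,0.222,0,0,0,0.024,0.01,0.222,0,0,0,0.024,0.01,0.222,0,0,0,0,0,0,0,0,0]'

```text
clock: 16.75
ee_pos: [0.6031, -0.1447, 0.1084]
eef_rot: [0.104, 0.977, -0.019, 0.186]
force: [-0.6, 0.4, -0.7]
width: 0.0104
gripper_force: 58.5
```

>>> jog_arm --steps '[0,0,0,0,0,0,0,0,0,0,0,0,0,0,0,0,0,0]'

```text
clock: 17.05
ee_pos: [0.6042, -0.145, 0.1115]
eef_rot: [0.104, 0.976, -0.019, 0.188]
force: [0.1, -0.3, -0.1]
width: 0.0106
gripper_force: 58.5
```

Run:
```python
from h import *
s,T,tip=rep()
c,im=wshot('w8');b=viewer.snapshot('side');np.save('b8.npy',b)
print(proj(c,tip),proj(viewer.calibration('side'),tip))
L=cv2.resize(im[100:240,180:340],(457,400),interpolation=cv2.INTER_CUBIC)
S=cv2.resize(b[150:230,215:285],(350,400),interpolation=cv2.INTER_CUBIC)
g=np.hstack([L,S]);g=(255*(g/255.)**.6).astype(np.uint8);save('c8.png',g)
```

```text
t 17.05 tcp [ 0.6042 -0.145   0.1115] tip end plate mm [-1.9 58.7 11.2] axes in plate
 [[-0.929 -0.003  0.371]
 [-0.002  1.     0.002]
 [-0.371  0.001 -0.929]] F plate [ 0.2 -0.3 -0.1] q [ 0.08  0.62  0.18  1.98 -0.57  0.19  2.11]
[256.47633327 203.23937671] [241.04316954 195.86399381]
```

View pics/c8.png

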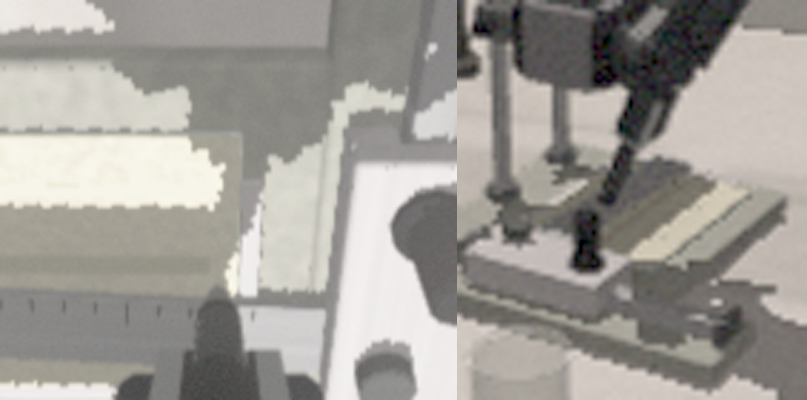

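The lead is at crop (218,290), just short of the rule's near edge (about row 292 there), and the plate's left edge is at x of about 241. I view no more pictures and work out the gap from this one.

Run:
```python
from h import *
v=np.load('w8.npz');c={k:v[k] for k in('mtx','R','t')}
q=lambda x,y,z:(1e3*plate(onz(c,(180+x/2.857,100+y/2.857),z))).round(1)
s,T,tip=rep()
print('edge L',q(320,294,.0258),'edge at tip',q(218,292,.0258),'edge R',q(0,290,.0258))
print('plate left edge',q(241,140,.021),q(241,280,.021),'near edge',q(100,133,.021))
print('tip (z end+1)',q(218,287,tip[2]+.001))
im=v['im'].astype(int).sum(2)/3
for col in(190,215,235,275,285): print(col,im[188:212,col].astype(int))
```

```text
t 17.15 tcp [ 0.6042 -0.145   0.1115] tip end plate mm [-1.9 58.8 11.2] axes in plate
 [[-0.929 -0.003  0.371]
 [-0.002  1.     0.002]
 [-0.371  0.001 -0.929]] F plate [ 0.48  0.01 -0.06] q [ 0.08  0.62  0.18  1.98 -0.57  0.19  2.11]
edge L [ 3.1 90.2  7.8] edge at tip [ 2.3 58.6  7.8] edge R [ 1.7 -8.7  7.8]
plate left edge [-48.1  64.7   3. ] [ 1.4 65.8  3. ] near edge [-50.1  26.2   3. ]
tip (z end+1) [-5.8 58.5 15.2]
190 [111 107 100  98 101 101  97 105 110 109 112 111 105  93  85  89  81  72
  76  78  83  89  88  90]
215 [113 108 102  96 100 100 100 102 107 107 110 111 113 105  90  86  92  94
  89  89  90  91  91  89]
235 [114 108 100  99  99  99  99 100 110 112 112 112 112 112 105  94  86  92
  85  68  62  62  71  83]
275 [182 185 186 185 187 185 186 188 189 188 188 189 183 150 101  89  91  88
  93 138 169 177 178 183]
285 [182 183 183 187 193 194 191 190 184 180 179 180 177 146  98  90  90  89
  90 100 149 177 179 182]
```

>>> jog_arm --steps '[0.03,0,0.075,0,0,0,0.03,0,0.075,0,0,0,0,0,0,0,0,0,0,0,0,0,0,0]'

```text
clock: 17.55
ee_pos: [0.6038, -0.145, 0.1025]
eef_rot: [0.104, 0.977, -0.019, 0.187]
force: [0.1, 0.1, -0.6]
width: 0.0108
gripper_force: 58.5
```

>>> jog_arm --steps '[0.015,0,0.037,0,0,0,0,0,0,0,0,0,0,0,0,0,0,0]'

```text
clock: 17.85
ee_pos: [0.6042, -0.1451, 0.1011]
eef_rot: [0.104, 0.976, -0.019, 0.188]
force: [-0.4, 0.5, 1.1]
width: 0.0107
gripper_force: 58.6
```

Run:
```python
from h import *
rep()
```

```text
t 17.85 tcp [ 0.6042 -0.1451  0.1011] tip end plate mm [-1.9 58.6  0.8] axes in plate
 [[-0.929 -0.003  0.371]
 [-0.002  1.     0.002]
 [-0.371  0.001 -0.929]] F plate [-0.48  0.46  1.14] q [ 0.1   0.64  0.15  1.99 -0.58  0.16  2.11]
```

>>> jog_arm --steps '[0.015,0,0.037,0,0,0,0,0,0,0,0,0,0,0,0,0,0,0]'

```text
clock: 18.15
ee_pos: [0.6045, -0.1452, 0.0993]
eef_rot: [0.104, 0.976, -0.019, 0.188]
force: [-0.9, 0.0, 3.1]
width: 0.0111
gripper_force: 58.8
```

Run:
```python
from h import *
rep()
```

```text
t 18.15 tcp [ 0.6045 -0.1452  0.0993] tip end plate mm [-1.6 58.6 -1. ] axes in plate
 [[-0.928 -0.003  0.372]
 [-0.002  1.     0.002]
 [-0.372  0.001 -0.928]] F plate [-0.86 -0.19  3.15] q [ 0.1   0.64  0.15  1.99 -0.58  0.16  2.12]
```

>>> jog_arm --steps '[-0.024,0,-0.005,0,0,0,-0.019,0,0.007,0,0,0,-0.019,0,0.007,0,0,0,0,0,0,0,0,0]'

```text
clock: 18.55
ee_pos: [0.6066, -0.1454, 0.0993]
eef_rot: [0.104, 0.977, -0.019, 0.187]
force: [-1.1, 0.0, 2.5]
width: 0.0103
gripper_force: 58.9
```

>>> jog_arm --steps '[-0.019,0,0.007,0,0,0,-0.019,0,0.007,0,0,0,0,0,0,0,0,0,0,0,0,0,0,0]'

```text
clock: 18.95
ee_pos: [0.6091, -0.1459, 0.0997]
eef_rot: [0.104, 0.977, -0.019, 0.188]
force: [-1.4, 0.0, 2.0]
width: 0.0105
gripper_force: 58.8
```

Run:
```python
from h import *
rep()
```

```text
t 18.95 tcp [ 0.6091 -0.1459  0.0997] tip end plate mm [ 3.1 58.9 -0.6] axes in plate
 [[-0.929 -0.003  0.371]
 [-0.002  1.     0.002]
 [-0.371  0.001 -0.929]] F plate [-1.38 -0.28  2.02] q [ 0.1   0.65  0.15  1.98 -0.58  0.17  2.11]
```

>>> jog_arm --steps '[-0.019,0,0.007,0,0,0,0,0,0,0,0,0,0,0,0,0,0,0]'

```text
clock: 19.25
ee_pos: [0.6101, -0.1462, 0.0997]
eef_rot: [0.104, 0.977, -0.019, 0.188]
force: [-0.6, 0.9, 2.2]
width: 0.0104
gripper_force: 58.8
```

Run:
```python
from h import *
rep()
```

```text
t 19.25 tcp [ 0.6101 -0.1462  0.0997] tip end plate mm [ 4.1 58.8 -0.6] axes in plate
 [[-0.929 -0.003  0.371]
 [-0.002  1.     0.002]
 [-0.371  0.001 -0.929]] F plate [-0.79  0.8   2.19] q [ 0.1   0.65  0.16  1.97 -0.58  0.17  2.11]
```

>>> jog_arm --steps '[-0.019,0,0.007,0,0,0,0,0,0,0,0,0,0,0,0,0,0,0]'

```text
clock: 19.55
ee_pos: [0.6111, -0.1465, 0.0998]
eef_rot: [0.104, 0.977, -0.019, 0.188]
force: [-1.7, 0.2, 2.1]
width: 0.0104
gripper_force: 58.8
```

>>> jog_arm --steps '[-0.019,0,0.007,0,0,0,0,0,0,0,0,0,0,0,0,0,0,0]'

```text
clock: 19.85
ee_pos: [0.612, -0.1467, 0.0998]
eef_rot: [0.104, 0.977, -0.019, 0.188]
force: [-1.0, 0.6, 2.3]
width: 0.0108
gripper_force: 58.8
```

>>> jog_arm --steps '[-0.019,0,0.007,0,0,0,0,0,0,0,0,0,0,0,0,0,0,0]'

```text
clock: 20.15
ee_pos: [0.6129, -0.1469, 0.0998]
eef_rot: [0.104, 0.977, -0.019, 0.188]
force: [-0.7, 0.8, 2.1]
width: 0.0105
gripper_force: 58.8
```

Run:
```python
from h import *
rep()
```

```text
t 20.15 tcp [ 0.6129 -0.1469  0.0998] tip end plate mm [ 7.  58.7 -0.6] axes in plate
 [[-0.929 -0.003  0.37 ]
 [-0.002  1.     0.002]
 [-0.37   0.001 -0.929]] F plate [-0.89  0.58  2.07] q [ 0.09  0.65  0.16  1.97 -0.57  0.18  2.11]
```

>>> jog_arm --steps '[-0.019,0,0.007,0,0,0,0,0,0,0,0,0,0,0,0,0,0,0]'

```text
clock: 20.45
ee_pos: [0.614, -0.1471, 0.0998]
eef_rot: [0.104, 0.977, -0.019, 0.188]
force: [-0.7, -0.7, 2.1]
width: 0.0104
gripper_force: 58.8
```

>>> jog_arm --steps '[-0.019,0,0.007,0,0,0,0,0,0,0,0,0,0,0,0,0,0,0]'

```text
clock: 20.75
ee_pos: [0.615, -0.1473, 0.0999]
eef_rot: [0.104, 0.977, -0.019, 0.188]
force: [1.0, 0.4, 2.1]
width: 0.0109
gripper_force: 58.8
```

>>> jog_arm --steps '[-0.019,0,0.007,0,0,0,0,0,0,0,0,0,0,0,0,0,0,0]'

```text
clock: 21.05
ee_pos: [0.6156, -0.1474, 0.0997]
eef_rot: [0.104, 0.977, -0.019, 0.187]
force: [-0.3, 0.3, 2.7]
width: 0.0106
gripper_force: 58.9
```

Run:
```python
from h import *
rep()
```

```text
t 21.05 tcp [ 0.6156 -0.1474  0.0997] tip end plate mm [ 9.6 58.8 -0.7] axes in plate
 [[-0.929 -0.003  0.37 ]
 [-0.002  1.     0.002]
 [-0.37   0.001 -0.929]] F plate [-0.39  0.21  2.66] q [ 0.09  0.66  0.17  1.96 -0.57  0.18  2.11]
```

>>> jog_arm --steps '[-0.019,0,0.007,0,0,0,0,0,0,0,0,0,0,0,0,0,0,0]'

```text
clock: 21.35
ee_pos: [0.6161, -0.1475, 0.0995]
eef_rot: [0.104, 0.977, -0.019, 0.187]
force: [-2.9, 1.0, 2.6]
width: 0.011
gripper_force: 59.0
```

>>> jog_arm --steps '[-0.019,0,0.007,0,0,0,0,0,0,0,0,0,0,0,0,0,0,0]'

```text
clock: 21.65
ee_pos: [0.6167, -0.1476, 0.0994]
eef_rot: [0.104, 0.977, -0.019, 0.186]
force: [-5.3, 1.1, 4.3]
width: 0.0105
gripper_force: 59.2
```

Run:
```python
from h import *
rep();print(sensors.read_state()['wrist_torque'])
```

```text
t 21.65 tcp [ 0.6167 -0.1476  0.0994] tip end plate mm [10.6 58.9 -1. ] axes in plate
 [[-0.93  -0.003  0.368]
 [-0.002  1.     0.003]
 [-0.368  0.002 -0.93 ]] F plate [-5.43 -0.11  4.31] q [ 0.09  0.66  0.17  1.95 -0.57  0.19  2.11]
[0.22175681 1.26186179 0.01744475]
```

>>> jog_arm --steps '[0.015,0,-0.006,0,0,0,0,0,0,0,0,0]'

```text
clock: 21.85
ee_pos: [0.6165, -0.1476, 0.0996]
eef_rot: [0.104, 0.977, -0.019, 0.187]
force: [-3.8, 0.9, 2.1]
width: 0.0106
gripper_force: 59.1
```

>>> jog_arm --steps '[0.0024,-0.03,-0.0011,0,0,0,0.0024,-0.044,-0.0011,0,0,0,0.0024,-0.044,-0.0011,0,0,0,0.0024,-0.044,-0.0011,0,0,0]'

```text
clock: 22.25
ee_pos: [0.6152, -0.1521, 0.0996]
eef_rot: [0.102, 0.977, -0.017, 0.187]
force: [-1.5, 5.5, 2.6]
width: 0.0109
gripper_force: 59.0
```

Run:
```python
from h import *
rep()
```

```text
t 22.25 tcp [ 0.6152 -0.1521  0.0996] tip end plate mm [10.2 54.6 -0.8] axes in plate
 [[-0.93  -0.007  0.369]
 [-0.005  1.     0.008]
 [-0.369  0.005 -0.93 ]] F plate [-2.67  5.07  2.63] q [ 0.11  0.66  0.15  1.95 -0.57  0.19  2.12]
```

>>> jog_arm --steps '[0,0,0,0,0,0]'

```text
clock: 22.35
ee_pos: [0.615, -0.1531, 0.0996]
eef_rot: [0.103, 0.977, -0.017, 0.187]
force: [-3.4, 3.7, 2.1]
width: 0.0103
gripper_force: 59.0
```

Run:
```python
from h import *
s,T,tip=rep();t=s['wrist_torque'];B=np.c_[Xb,Yb,[0,0,1]].T
F=B@s['force'];tau=B@t;print('F',F.round(2),'tau',tau.round(3),'Ftool',(T.T@s['force']).round(2),'tau tool',(T.T@t).round(3))
```

```text
t 22.35 tcp [ 0.615  -0.1531  0.0996] tip end plate mm [10.2 53.4 -0.8] axes in plate
 [[-0.929 -0.006  0.369]
 [-0.004  1.     0.006]
 [-0.369  0.004 -0.929]] F plate [-4.12  2.91  2.1 ] q [ 0.11  0.66  0.15  1.95 -0.57  0.19  2.12]
F [-4.12  2.91  2.1 ] tau [0.76  1.182 0.317] Ftool [ 3.04  2.94 -3.46] tau tool [-0.828  1.178 -0.007]
```

>>> jog_arm --steps '[0.012,-0.03,-0.005,0,0,0,0.007,-0.04,-0.003,0,0,0,0.0024,-0.04,-0.0011,0,0,0,0.0024,-0.04,-0.0011,0,0,0]'

```text
clock: 22.75
ee_pos: [0.6127, -0.1601, 0.0998]
eef_rot: [0.102, 0.977, -0.018, 0.187]
force: [-1.2, 4.9, 1.5]
width: 0.0106
gripper_force: 58.9
```

```bash
cat >> h.py <<'E'
def fr():
    s,T,tip=rep();t=T.T@s['wrist_torque'];L=.33
    F=T.T@s['force'];print('Ftool',F.round(2),'from torque x,y',(t[1]/L).round(2),(-t[0]/L).round(2))
    Fx=T@np.array([t[1]/L,-t[0]/L,F[2]]);B=np.c_[Xb,Yb,[0,0,1]].T;print('=> F plate mixed',(B@Fx).round(2))
E
python3 - <<'E'
from h import *
fr()
E
```

```text
t 22.75 tcp [ 0.6127 -0.1601  0.0998] tip end plate mm [ 9.5 46.1 -0.5] axes in plate
 [[-0.929 -0.006  0.37 ]
 [-0.004  1.     0.006]
 [-0.37   0.004 -0.929]] F plate [-2.22  4.5   1.52] q [ 0.13  0.65  0.14  1.96 -0.57  0.18  2.13]
Ftool [ 1.48  4.52 -2.21] from torque x,y 2.97 3.7
=> F plate mixed [-3.6   3.68  0.97]
```

>>> jog_arm --steps '[0.0114,-0.042,0,0,0,0,0.0024,-0.042,-0.0011,0,0,0,0.0024,-0.042,-0.0011,0,0,0,0.0024,-0.042,-0.0011,0,0,0,0.0024,-0.042,-0.0011,0,0,0]'

```text
clock: 23.25
ee_pos: [0.6091, -0.1721, 0.0998]
eef_rot: [0.103, 0.977, -0.019, 0.188]
force: [-1.6, 4.7, 1.7]
width: 0.0105
gripper_force: 58.9
```

Run:
```python
from h import *
fr()
```

```text
t 23.25 tcp [ 0.6091 -0.1721  0.0998] tip end plate mm [ 8.6 33.4 -0.6] axes in plate
 [[-0.929 -0.004  0.37 ]
 [-0.003  1.     0.003]
 [-0.37   0.002 -0.929]] F plate [-2.58  4.26  1.74] q [ 0.16  0.65  0.13  1.96 -0.56  0.18  2.15]
Ftool [ 1.74  4.27 -2.56] from torque x,y 2.47 3.74
=> F plate mixed [-3.26  3.73  1.47]
```

>>> jog_arm --steps '[0.0044,-0.042,-0.001,0,0,0,0.0024,-0.042,-0.001,0,0,0,0.0024,-0.042,-0.001,0,0,0,0.0024,-0.042,-0.001,0,0,0,0.0024,-0.042,-0.001,0,0,0]'

```text
clock: 23.75
ee_pos: [0.6057, -0.1832, 0.0997]
eef_rot: [0.104, 0.977, -0.02, 0.188]
force: [-1.8, 3.3, 1.8]
width: 0.0109
gripper_force: 58.9
```

Run:
```python
from h import *
fr()
```

```text
t 23.75 tcp [ 0.6057 -0.1832  0.0997] tip end plate mm [ 7.7 21.7 -0.6] axes in plate
 [[-0.929 -0.003  0.371]
 [-0.002  1.     0.002]
 [-0.371  0.001 -0.929]] F plate [-2.43  2.88  1.76] q [ 0.19  0.65  0.12  1.96 -0.56  0.18  2.16]
Ftool [ 1.6   2.89 -2.53] from torque x,y 2.15 3.39
=> F plate mixed [-2.95  3.38  1.55]
```

>>> jog_arm --steps '[0.0024,-0.042,-0.001,0,0,0,0.0024,-0.042,-0.001,0,0,0,0.0024,-0.042,-0.001,0,0,0,0.0024,-0.042,-0.001,0,0,0,0.0024,-0.042,-0.001,0,0,0]'

```text
clock: 24.25
ee_pos: [0.6029, -0.1931, 0.0997]
eef_rot: [0.104, 0.977, -0.019, 0.188]
force: [-0.9, 4.2, 1.9]
width: 0.0105
gripper_force: 58.9
```

>>> jog_arm --steps '[0.0024,-0.042,-0.001,0,0,0,0.0024,-0.042,-0.001,0,0,0,0.0024,-0.042,-0.001,0,0,0,0.0024,-0.042,-0.001,0,0,0,0.0024,-0.042,-0.001,0,0,0]'

```text
clock: 24.75
ee_pos: [0.6, -0.2032, 0.0997]
eef_rot: [0.104, 0.977, -0.019, 0.188]
force: [-0.5, 2.9, 2.1]
width: 0.0107
gripper_force: 58.9
```

Run:
```python
from h import *
fr()
```

```text
t 24.75 tcp [ 0.6    -0.2032  0.0997] tip end plate mm [ 6.4  1.  -0.7] axes in plate
 [[-0.929 -0.003  0.37 ]
 [-0.002  1.     0.002]
 [-0.37   0.001 -0.929]] F plate [-1.1   2.77  2.13] q [ 0.25  0.65  0.1   1.95 -0.55  0.19  2.19]
Ftool [ 0.23  2.77 -2.38] from torque x,y 1.93 3.33
=> F plate mixed [-2.69  3.33  1.5 ]
```

>>> jog_arm --steps '[0.0019,-0.042,-0.0008,0,0,0,0.0019,-0.042,-0.0008,0,0,0,0.0019,-0.042,-0.0008,0,0,0,0.0019,-0.042,-0.0008,0,0,0,0.0019,-0.042,-0.0008,0,0,0]'

```text
clock: 25.25
ee_pos: [0.5972, -0.2133, 0.0996]
eef_rot: [0.104, 0.977, -0.019, 0.187]
force: [-2.3, 4.4, 2.7]
width: 0.0106
gripper_force: 58.9
```

>>> jog_arm --steps '[0.0019,-0.042,-0.0008,0,0,0,0.0019,-0.042,-0.0008,0,0,0,0.0019,-0.042,-0.0008,0,0,0,0.0019,-0.042,-0.0008,0,0,0,0.0019,-0.042,-0.0008,0,0,0]'

```text
clock: 25.75
ee_pos: [0.5945, -0.2234, 0.0996]
eef_rot: [0.104, 0.977, -0.019, 0.187]
force: [-1.4, 4.6, 3.1]
width: 0.0105
gripper_force: 58.9
```

Run:
```python
from h import *
fr()
```

```text
t 25.75 tcp [ 0.5945 -0.2234  0.0996] tip end plate mm [  5.2 -19.9  -0.8] axes in plate
 [[-0.929 -0.003  0.37 ]
 [-0.002  1.     0.002]
 [-0.37   0.001 -0.929]] F plate [-2.32  4.2   3.15] q [ 0.3   0.66  0.07  1.95 -0.54  0.19  2.22]
Ftool [ 0.98  4.21 -3.77] from torque x,y 2.26 3.6
=> F plate mixed [-3.5   3.59  2.68]
```

>>> jog_arm --steps '[0.001,-0.042,-0.005,0,0,0,0.002,-0.042,-0.001,0,0,0,0.002,-0.042,-0.001,0,0,0,0.002,-0.042,-0.001,0,0,0,0.002,-0.042,-0.001,0,0,0]'

```text
clock: 26.25
ee_pos: [0.5917, -0.2336, 0.0998]
eef_rot: [0.104, 0.977, -0.019, 0.187]
force: [-1.7, 4.5, 1.0]
width: 0.0105
gripper_force: 58.9
```

>>> jog_arm --steps '[0.0022,-0.042,-0.001,0,0,0,0.0022,-0.042,-0.001,0,0,0,0.0022,-0.042,-0.001,0,0,0,0.0022,-0.042,-0.001,0,0,0,0.0022,-0.042,-0.001,0,0,0]'

```text
clock: 26.75
ee_pos: [0.5889, -0.2437, 0.0998]
eef_rot: [0.104, 0.977, -0.019, 0.187]
force: [-2.5, 6.1, 1.7]
width: 0.0105
gripper_force: 58.9
```

Run:
```python
from h import *
fr()
```

```text
t 26.75 tcp [ 0.5889 -0.2437  0.0998] tip end plate mm [  4.  -40.9  -0.6] axes in plate
 [[-0.929 -0.003  0.37 ]
 [-0.002  1.     0.002]
 [-0.37   0.001 -0.929]] F plate [-3.73  5.41  1.73] q [ 0.35  0.66  0.06  1.94 -0.53  0.2   2.25]
Ftool [ 2.81  5.42 -2.97] from torque x,y 2.85 3.74
=> F plate mixed [-3.76  3.73  1.71]
```

>>> jog_arm --steps '[0.0034,-0.042,-0.0012,0,0,0,0.0034,-0.042,-0.0012,0,0,0,0.0026,-0.042,-0.001,0,0,0,0.0026,-0.042,-0.001,0,0,0,0.0026,-0.042,-0.001,0,0,0]'

```text
clock: 27.25
ee_pos: [0.586, -0.2539, 0.0999]
eef_rot: [0.104, 0.977, -0.019, 0.187]
force: [-1.2, 4.8, 1.5]
width: 0.0103
gripper_force: 58.9
```

Run:
```python
from h import *
fr()
```

```text
t 27.25 tcp [ 0.586  -0.2539  0.0999] tip end plate mm [  3.4 -51.6  -0.5] axes in plate
 [[-0.929 -0.003  0.37 ]
 [-0.002  1.     0.002]
 [-0.37   0.001 -0.929]] F plate [-2.19  4.42  1.51] q [ 0.38  0.66  0.05  1.93 -0.53  0.21  2.27]
Ftool [ 1.46  4.43 -2.2 ] from torque x,y 2.84 3.72
=> F plate mixed [-3.46  3.71  1.  ]
```

>>> jog_arm --steps '[0.0026,-0.042,-0.001,0,0,0,0.0026,-0.042,-0.001,0,0,0,0.0026,-0.042,-0.001,0,0,0,0.0026,-0.03,-0.001,0,0,0,0,0,0,0,0,0]'

```text
clock: 27.75
ee_pos: [0.5836, -0.2624, 0.0999]
eef_rot: [0.104, 0.976, -0.02, 0.188]
force: [-3.2, 3.3, 2.3]
width: 0.0105
gripper_force: 58.9
```

Run:
```python
from h import *
fr()
```

```text
t 27.75 tcp [ 0.5836 -0.2624  0.0999] tip end plate mm [  2.9 -60.5  -0.4] axes in plate
 [[-0.929 -0.001  0.371]
 [-0.001  1.     0.001]
 [-0.371  0.    -0.929]] F plate [-3.81  2.53  2.28] q [ 0.4   0.66  0.04  1.93 -0.52  0.21  2.28]
Ftool [ 2.69  2.53 -3.53] from torque x,y 3.15 2.12
=> F plate mixed [-4.24  2.11  2.12]
```

>>> jog_arm --steps '[0,0,-0.1,0,0,0,0,0,-0.3,0,0,0,0,0,-0.5,0,0,0,0.74,0,-0.3,0,0,0,0,0,0,0,0,0]'

```text
clock: 28.25
ee_pos: [0.5231, -0.2504, 0.1427]
eef_rot: [0.106, 0.977, -0.02, 0.186]
force: [-0.7, 0.7, -0.1]
width: 0.0109
gripper_force: 58.6
```

>>> jog_arm --steps '[-0.33,0,-0.84,0,0,0,-0.33,0,-0.84,0,0,0,0,0,0,0,1,0,0,0,0,0,1,0,0,0,0,0,0.71,0]'

```text
clock: 28.75
ee_pos: [0.53, -0.251, 0.2354]
eef_rot: [0.106, 0.994, -0.002, 0.002]
force: [1.1, 0.7, -0.9]
width: 0.0107
gripper_force: 58.6
```

>>> jog_arm --steps '[0,0,0,0,0,0,0,0,0,0,0,0]'

```text
clock: 28.95
ee_pos: [0.528, -0.2503, 0.2324]
eef_rot: [0.106, 0.994, -0.0, 0.002]
force: [-1.0, 0.4, -0.2]
width: 0.0108
gripper_force: 58.6
```

Run:
```python
from h import *
s,T,tip=rep();print(s['eef_rot'])
print('tool delta rows',(T.T@(np.array([.5110,.1372,.23])-s['ee_pos'])/.05).round(3))
Rg=Rn.from_quat([.1060,.9944,0,0]);print('rot share',((Rn.from_matrix(T).inv()*Rg).as_rotvec()/np.radians(8)).round(3))
```

```text
t 28.95 tcp [ 0.528  -0.2503  0.2324] tip end plate mm [-85.6 -60.6 124.4] axes in plate
 [[-1.    -0.002  0.004]
 [-0.002  1.    -0.   ]
 [-0.004 -0.    -1.   ]] F plate [-1.1   0.17 -0.17] q [ 0.16  0.54  0.39  1.65 -0.24  1.    1.99]
[ 1.06157194e-01  9.94347724e-01 -2.19339245e-04  1.79037465e-03]
tool delta rows [1.97  7.504 0.041]
rot share [-0.     0.026 -0.002]
```

>>> jog_arm --steps '[0.246,0.938,0.005,0,0.026,0,0.246,0.938,0.005,0,0,0,0.246,0.938,0.005,0,0,0,0.246,0.938,0.005,0,0,0,0.246,0.938,0.005,0,0,0]'

```text
clock: 29.45
ee_pos: [0.5159, -0.0067, 0.2319]
eef_rot: [0.107, 0.994, 0.001, -0.0]
force: [1.0, 0.7, 0.7]
width: 0.0107
gripper_force: 58.6
```

>>> jog_arm --steps '[0.246,0.938,0.005,0,0,0,0.246,0.938,0.005,0,0,0,0.246,0.938,0.005,0,0,0,0,0,0,0,0,0,0,0,0,0,0,0]'

```text
clock: 29.95
ee_pos: [0.5097, 0.1384, 0.231]
eef_rot: [0.105, 0.995, 0.001, -0.001]
force: [0.5, -0.0, -0.3]
width: 0.0105
gripper_force: 58.6
```

>>> jog_arm --steps '[0,0,0,0,0,0,0,0,0,0,0,0,0,0,0,0,0,0]'

```text
clock: 30.25
ee_pos: [0.5109, 0.1362, 0.2311]
eef_rot: [0.107, 0.994, 0.001, -0.001]
force: [-0.8, 0.4, -0.1]
width: 0.0106
gripper_force: 58.6
```

Run:
```python
from h import *
s,T,tip=rep();print(s['eef_rot'])
print('tool delta rows',(T.T@(np.array([.5108,.1372,.0971])-s['ee_pos'])/.05).round(3))
Rg=Rn.from_quat([.1060,.9944,0,0]);print('rot share',((Rn.from_matrix(T).inv()*Rg).as_rotvec()/np.radians(8)).round(3))
```

```text
t 30.25 tcp [0.5109 0.1362 0.2311] tip end plate mm [-185.1  313.6  123.1] axes in plate
 [[-1.     0.    -0.002]
 [ 0.     1.     0.001]
 [ 0.002  0.001 -1.   ]] F plate [-0.88  0.24 -0.13] q [-0.55  0.46  0.37  1.8  -0.21  0.93  1.27]
[ 1.07287834e-01  9.94227281e-01  7.20970732e-04 -9.56253424e-04]
tool delta rows [1.00e-03 1.50e-02 2.68e+00]
rot share [ 0.009 -0.015 -0.019]
```

>>> jog_arm --steps '[0,0.015,0.6,0,0,0,0,0,0.6,0,0,0,0,0,0,0,0,0,0,0,0,0,0,0]'

```text
clock: 30.65
ee_pos: [0.511, 0.1382, 0.1711]
eef_rot: [0.106, 0.994, 0.001, -0.001]
force: [0.1, -0.4, 0.1]
width: 0.0104
gripper_force: 58.6
```

>>> jog_arm --steps '[0,0,0.2,0,0,0,0,0,0.2,0,0,0,0,0,0.1,0,0,0,0,0,0,0,0,0]'

```text
clock: 31.05
ee_pos: [0.5101, 0.1389, 0.1451]
eef_rot: [0.106, 0.994, 0.0, -0.002]
force: [0.7, 0.6, -0.6]
width: 0.0106
gripper_force: 58.6
```

Run:
```python
from h import *
fr()
```

```text
t 31.05 tcp [0.5101 0.1389 0.1451] tip end plate mm [-186.6  316.    37.1] axes in plate
 [[-1.    -0.003 -0.004]
 [-0.003  1.     0.001]
 [ 0.004  0.001 -1.   ]] F plate [ 0.58  0.79 -0.64] q [-0.52  0.57  0.33  1.89 -0.27  0.72  1.32]
Ftool [-0.58  0.79  0.64] from torque x,y -0.11 0.12
=> F plate mixed [ 0.11  0.12 -0.64]
```

>>> jog_arm --steps '[0,-0.02,0.15,0,0,0,0,0,0.15,0,0,0,0,0,0,0,0,0]'

```text
clock: 31.35
ee_pos: [0.5098, 0.1377, 0.1298]
eef_rot: [0.106, 0.994, 0.0, -0.002]
force: [-0.2, -0.0, -0.6]
width: 0.0111
gripper_force: 58.7
```

>>> jog_arm --steps '[0,0,0.15,0,0,0,0,0,0.15,0,0,0,0,0,0,0,0,0]'

```text
clock: 31.65
ee_pos: [0.5102, 0.1373, 0.1147]
eef_rot: [0.106, 0.994, 0.0, -0.002]
force: [0.1, -1.7, -0.3]
width: 0.0104
gripper_force: 58.6
```

Run:
```python
from h import *
fr()
```

```text
t 31.65 tcp [0.5102 0.1373 0.1147] tip end plate mm [-186.1  314.3    6.7] axes in plate
 [[-1.    -0.002 -0.003]
 [-0.002  1.    -0.   ]
 [ 0.003 -0.    -1.   ]] F plate [ 0.5  -1.68 -0.25] q [-0.5   0.62  0.3   1.92 -0.29  0.65  1.34]
Ftool [-0.5  -1.68  0.25] from torque x,y -0.83 -1.16
=> F plate mixed [ 0.83 -1.16 -0.25]
```

Sliding in freely. About 17 mm is left to the floor.

>>> jog_arm --steps '[0,0,0.15,0,0,0,0,0,0.12,0,0,0,0,0,0,0,0,0]'

```text
clock: 31.95
ee_pos: [0.5103, 0.1374, 0.1014]
eef_rot: [0.106, 0.994, 0.0, -0.002]
force: [0.9, -3.1, -1.0]
width: 0.0105
gripper_force: 58.6
```

>>> jog_arm --steps '[0,0,0.06,0,0,0,0,0,0,0,0,0,0,0,0,0,0,0]'

```text
clock: 32.25
ee_pos: [0.5103, 0.1374, 0.0991]
eef_rot: [0.106, 0.994, 0.0, -0.001]
force: [0.9, -3.9, -2.8]
width: 0.0109
gripper_force: 58.6
```

Run:
```python
from h import *
fr()
```

```text
t 32.25 tcp [0.5103 0.1374 0.0991] tip end plate mm [-185.9  314.5   -8.9] axes in plate
 [[-1.    -0.002 -0.003]
 [-0.002  1.     0.   ]
 [ 0.003  0.    -1.   ]] F plate [ 1.67 -3.65 -2.8 ] q [-0.49  0.64  0.29  1.93 -0.3   0.61  1.35]
Ftool [-1.67 -3.65  2.79] from torque x,y -1.18 -2.92
=> F plate mixed [ 1.18 -2.92 -2.79]
```

>>> jog_arm --steps '[0,-0.03,0.02,0,0,0,0,0,0,0,0,0]'

```text
clock: 32.45
ee_pos: [0.5103, 0.1372, 0.0985]
eef_rot: [0.105, 0.994, 0.001, -0.001]
force: [1.7, -1.8, -1.2]
width: 0.0106
gripper_force: 58.7
```

>>> jog_arm --steps '[0,0,0,0,0,0,0,0,0,0,0,0,0,0,0,0,0,0,0,0,0,0,0,0,0,0,0,0,0,0]' --grip 1

```text
clock: 32.95
ee_pos: [0.51, 0.1369, 0.0984]
eef_rot: [0.105, 0.994, 0.001, -0.001]
force: [0.5, 0.9, -0.2]
width: 0.0821
gripper_force: 0.0
```

>>> jog_arm --steps '[0,0,0,0,0,0,0,0,-0.3,0,0,0,0,0,-0.7,0,0,0,0,0,-0.9,0,0,0,0,0,-0.9,0,0,0]'

```text
clock: 33.45
ee_pos: [0.5099, 0.1362, 0.2395]
eef_rot: [0.106, 0.994, 0.0, -0.002]
force: [1.2, 1.2, 0.2]
width: 0.0854
gripper_force: 0.0
```

>>> jog_arm --steps '[0.3,0,-0.3,0,0,0,0,0,0,0,0,0,0,0,0,0,0,0,0,0,0,0,0,0]'

```text
clock: 33.85
ee_pos: [0.4952, 0.1392, 0.2519]
eef_rot: [0.106, 0.994, 0.0, -0.003]
force: [0.4, 0.1, -0.4]
width: 0.0858
gripper_force: 0.0
```

Run:
```python
from h import *
s,T,tip=rep();b=viewer.snapshot('side');a=viewer.snapshot('scene');c,im=wshot('w9')
g=cv2.cvtColor(b,cv2.COLOR_RGB2GRAY);ga=cv2.cvtColor(a,cv2.COLOR_RGB2GRAY)
v=np.load('v0.npz');g0=cv2.cvtColor(v['b'],cv2.COLOR_RGB2GRAY);ga0=cv2.cvtColor(v['a'],cv2.COLOR_RGB2GRAY)
for r in range(206,256,5):
    f=lambda G:(lambda k:(int(k.min()),int(k.max())) if len(k) else None)(np.where(G[r,243:262]<50)[0]+243)
    print(r,f(g0),f(g))
for r in range(166,202,5):
    f=lambda G:(lambda k:(int(k.min()),int(k.max())) if len(k) else None)(np.where(G[r,198:218]<70)[0]+198)
    print(r,f(ga0),f(ga))
d=cv2.absdiff(g,g0);print('diff at bottle,beaker,vial',d[240:285,178:203].mean(),d[217:247,216:238].mean(),d[186:205,317:329].mean())
```

```text
t 33.85 tcp [0.4952 0.1392 0.2519] tip end plate mm [-201.3  313.   143.9] axes in plate
 [[-1.    -0.003 -0.005]
 [-0.003  1.    -0.   ]
 [ 0.005 -0.    -1.   ]] F plate [ 0.32  0.2  -0.39] q [-0.59  0.42  0.39  1.8  -0.19  0.96  1.24]
206 (251, 257) (260, 260)
211 None None
216 (249, 258) (250, 253)
221 (249, 254) (249, 254)
226 (249, 253) (249, 253)
231 (249, 253) (249, 253)
236 (249, 253) (249, 253)
241 (249, 253) (249, 253)
246 (252, 253) (251, 253)
251 None None
166 None None
171 None None
176 None None
181 None None
186 None None
191 None None
196 None None
201 None None
diff at bottle,beaker,vial 6.495111111111111 9.236363636363636 9.175438596491228
```

```bash
python3 -c "
from rig import env
print(env.hand_in())"
```

```text
the job is handed in; nothing more can be done
None
```

The job is handed in, but no verdict came back: the straightedge was pushed to its stop a second time because releasing the knob had dragged it back about 5 mm, the line was ruled in one pass from about 59 mm left to 60 mm right of the plate's middle (my estimate, good to a millimetre or two), and the pencil is back upright in its stand; I also viewed 11 pictures, one over the limit of 10.

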